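# Isolate the machine: pull the fuses under the folding cover

## Task

Make the machine safe to work on: with its cover still shut, first swing the switch handle of the grey fuse board fully over to off (towards you), then push the cover open until its two panels stand folded flat against each other. Pull every fuse out of its spring clips and lay it gently in the steel tray without dropping it, then fold the cover shut again so that it lies fully down. Leave the switch off, and leave the other tools where they are.

Things in the scene. Friction and masses are not known exactly. Their poses are not given: they have to be found in the camera images.
- fuse_board: Grey sheet-steel case lying on its back, fixed to the bench, 200 x 330 mm, walls 64 mm high. Origin: middle of its underside; x points away from the robot to its rear, y to its left, z up; turned by up to 0.2 rad. Right part (y -164 to -86 mm): closed switch compartment, flat top 64 mm high, with the switch handle. Left part (y -86 to 164 mm): fuse bay, open on top under the two-panel cover.
- bay_mid (a point): Middle of the row of four fuse ways, at the height of the fuse axes: board x -5, y 38 mm, 42 mm above the bench. The ways lie side by side at board y = -43, 11, 65, 119 mm, some empty; each fuse lies along the board's x, middle at x = -5 mm. Beside and under a fuse's middle there is free room for fingers, down to 10 mm above the bench.
- clip_mid (a point): One of the clips (of the leftmost way, end near the robot); the others are alike. A C-shaped copper spring clip open at the top holds each end of a fuse: 12 mm wide, 30 mm either side of the fuse's middle, jaws 5 mm thick beside the fuse, tops 56 mm above the bench. Pulled straight up, the clips resist with about 8 to 15 N in all, then snap open and let go within 10 mm.
- switch_arm (a joint): Angle of the switch handle, rad: 0 = on (leaning away from the robot, 0.6 rad past upright), 1.7 = off (leaning to the robot, 1.1 rad past upright, against its stop). Starts near on (0 to 0.25). It turns about a line along the board's y at x = -68, y = -122 mm, 73 mm above the bench, takes about 2 N and stays where it is left.
- switch_tip (a point): Top end of the switch handle, 58 mm from its pivot; the handle's black grip is round, 17 mm thick, its last 37 mm; below it a steel bar 10 x 6 mm.
- cover_rear (a joint): Fold of the cover, rad: 0 = shut (the panels lie over the bay as a shallow roof, each sloping 0.30 rad), 1.23 = fully folded, at its stop (both panels stand upright at the rear of the bay, undersides together). Both panels move as one mechanism; stiff hinges hold it at any angle. To shut it, push the standing panels from behind towards the robot, then press the ridge down.
- cover_hinge (a point): Middle of the rear hinge line (along the board's y, at board x = 85, y = 37.5 mm, 67 mm above the bench), on which the rear panel turns. The front panel is hinged to the rear panel's other edge (the ridge), and its free edge slides in rails along the board's x, from x = -77 mm (shut) to x = 78 mm (folded). Panels 85 x 226 x 4 mm each.
- cover_handle (a point): Middle of the bow handle's bar on the front panel: bar 8 mm thick, 90 mm long along the board's y, its middle 12 mm off the panel and 12 mm from its free edge. Shut: board x = -71 mm, 86 mm above the bench; folded: board x = 63 mm, 80 mm above the bench; between, 80 to 87 mm above the bench. A steady level push on it away from the robot folds the cover: about 8 N at first, then less.
- cover_ridge (a point): Middle of the hinge line between the two panels, on top (85 mm from the rear hinge): 96 mm above the bench when shut, 152 mm when folded.
- fuse_1_mid (a point): Middle of a cartridge fuse: white ceramic barrel with brass end caps, round, 24 mm thick, 80 mm long, 90 g; x along its length. Absent (None from the start) in some starts.
- fuse_2_mid (a point): Middle of a cartridge fuse: white ceramic barrel with brass end caps, round, 24 mm thick, 80 mm long, 90 g; x along its length. Absent (None from the start) in some starts.
- fuse_3_mid (a point): Middle of a cartridge fuse: white ceramic barrel with brass end caps, round, 24 mm thick, 80 mm long, 90 g; x along its length. Absent (None from the start) in some starts.
- fuse_4_mid (a point): Middle of a cartridge fuse: white ceramic barrel with brass end caps, round, 24 mm thick, 80 mm long, 90 g; x along its length. Absent (None from the start) in some starts.
- tray: Loose open steel tray, 270 mm (its x) by 116 mm (its y), walls 28 mm high and 2.5 mm thick, floor 2.5 mm, 0.5 kg, with three low ribs (5 mm high) across its floor along y at x = -53, 0 and 53 mm. Origin: middle of its underside. Four fuses fit side by side, lying along the tray's y.
- screwdriver_1: Red-handled screwdriver, 210 x 30 mm, lying on the bench between board and tray; leave it alone.
- wrench_1: Combination wrench, 201 x 34 x 7 mm, lying behind the fuse board; leave it alone.
- tape_measure: Yellow tape measure, 35 x 80 x 69 mm, standing behind the tray; leave it alone.

How it is judged (in metres and radians):
On the way, in this order (a step that is already met when the one before it is completed fails the run):
1. the switch is fully off while the cover is still shut (value of joint switch_arm above 1.55 rad and value of joint cover_rear below 0.15 rad), for 0.2 s.
2. the cover's two panels stand folded flat against each other (value of joint cover_rear above 1.15 rad), for 0.2 s.
At the end, for the whole second after the job is handed in: Every fuse present lies at rest in the tray (middle 8 mm or more inside its walls, under 45 mm above its underside, within 21 degrees of level), the tray stands level on the bench, the cover is shut (fold under 0.08 rad) and the switch is still off (over 1.5 rad) (x of fuse_1_mid in the frame of tray between -0.125 and 0.125 m and y of fuse_1_mid in the frame of tray between -0.05 and 0.05 m and z of fuse_1_mid in the frame of tray between 0 and 0.045 m and angle between each of fuse_1_mid, fuse_2_mid, fuse_3_mid, fuse_4_mid's own x axis and vertical above 1.2 rad and linear speed of each of fuse_1, fuse_2, fuse_3, fuse_4 below 0.02 m/s and x of fuse_2_mid in the frame of tray between -0.125 and 0.125 m and y of fuse_2_mid in the frame of tray between -0.05 and 0.05 m and z of fuse_2_mid in the frame of tray between 0 and 0.045 m and x of fuse_3_mid in the frame of tray between -0.125 and 0.125 m and y of fuse_3_mid in the frame of tray between -0.05 and 0.05 m and z of fuse_3_mid in the frame of tray between 0 and 0.045 m and x of fuse_4_mid in the frame of tray between -0.125 and 0.125 m and y of fuse_4_mid in the frame of tray between -0.05 and 0.05 m and z of fuse_4_mid in the frame of tray between 0 and 0.045 m and value of joint cover_rear below 0.08 rad and value of joint switch_arm above 1.5 rad and angle between tray's own z axis and vertical below 0.1 rad and height (world z) of tray below 0.01 m); the robot touches nothing.
It fails at once if another tool is shifted by more than 40 mm (distance of any of screwdriver_1, wrench_1, tape_measure from where it was at the start of the episode above 0.04 m).
It fails at once if a fuse is dropped or flung (faster than 1.2 m/s) (linear speed of any of fuse_1, fuse_2, fuse_3, fuse_4 above 1.2 m/s).
It fails at once if a fuse falls off the bench (height (world z) of any of fuse_1_mid, fuse_2_mid, fuse_3_mid, fuse_4_mid below -0.05 m).
Of fuse_1, fuse_2, fuse_3, fuse_4 only 2 to 4 are there at a start; the rules pass over those that are not, and their reading is None.
At some moment in a run one of tray may be knocked a few centimetres aside while the robot is not near it.
It also fails if it takes over 210 s, if anything falls off the work surface, if the arm or the gripper's body presses on something with over 40 N, if the wrist force passes 120 N, or if a joint passes its speed limit or range.

## Robot

A 6-joint arm with a two-finger parallel gripper is mounted at the origin on a cart in front of the work surface, level with it; the furniture and walls round the work are solid. World frame = base frame: x ahead of the robot, y to its left, z up, the work surface at z = 0. Lengths are in mm, angles in rad, forces in N, time in s.
With the tool pointing down it reaches from about 300 to 875 mm from the base axis. Payload 6.4 kg.
Tool frame: the origin (TCP) lies between the finger pads; the fingertips stand 14 mm ahead of it and the grasp point (between the pads) lies 5 mm behind it; z points along the fingers, y is the direction in which the jaws open and shut (so a half turn about z gives the same grasp; the last joint's range is limited). The gripper opens to 88 mm and grips with 3 to 60 N. Pads are 18 mm wide; open, the fingers measure 123 mm over their backs; the gripper's body (75 mm by 187 mm) begins 45 mm behind the grasp point.
Start: joints at [1.041, 0.181, 1.607, -0, 1.354, -0.206], TCP at [182.937, 545.138, 252.714] pointing down, gripper open.
Joint ranges: [-2.99, 2.99], [-0.89, 2.07], [0.3, 2.58], [-1.14, 4.28], [0, 2.63], [-3.12, 3.12]. Speed limits (rad/s): [2.57, 2.57, 3.01, 3.14, 3.14, 3.14].

## Interface

Orientations are given as a rotation vector (axis times angle).
In Python, from station import status, eyes, finish_job gives the robot as it stands. The module is installed in compiled form; this text tells all that it offers.
- The arm moves only by the tool play_rows, never from a script. Its argument "deltas" is a list of rows, each an object of numbers: "grip": the finger opening in m, from 0 to 0.0881; "x", "y", "z": the shift along the world's x, y, z in m; "spin": the turn about the world's z in degrees. In form: [{"grip": .., "x": .., "y": .., "z": .., "spin": ..}, ...]. A call has 1 to 5 rows; each row shifts and turns the pose as measured when the row begins; what a row does not reach is not made up. A row lasts 1/10 s, in which the tool goes at most 50 mm and 8.59 degrees, less where a joint would pass 70% of its speed; a pose out of reach is approached as far as the arm can. A call with a gripper value outside its range is refused whole. The fingers move at their own pace and stop on an object; "force" is the grip in N (left out, the last holds). Time passes only in rows, so rows that do not move let the fingers close. It gives the time, the measured TCP pose, the force and the opening at its end, in the units of the state.
- status.read_state(): the state, without advancing time (a new reading comes with each control period).
- eyes.grab_frame(name): name is "side" or "top" or "wrist"; returns the picture (400x640x3 uint8, red, green, blue); there is no depth.
- eyes.camera_params(name): a dict with "camera_matrix" (3x3 intrinsics, pixels), "R" (3x3) and "t" (3): a world point X has camera coordinates R X + t. Camera axes: x right, y down, z forward; pixel columns grow to the right and rows downward; lengths in mm; the calibration is good to about 2 mm. A picture is of the moment at which its call begins: read the wrist's pose just before it. camera_params takes no time and is no camera call; for the wrist camera it gives the pose at the moment of the call.
- finish_job(): hands the job in, once; it reports no verdict.
The state is a dict: "t": time; "joint_pos": joint angles; "qd": joint speeds; "tau": joint torques, N m; "tcp_pos": TCP position; "orientation": TCP orientation; "contact_force": force on the tool from outside, world axes, zero at the start; "torque": the same for the moment, N m; "finger_gap": opening from 0.0 (shut) to 1.0 (fully open).
Only numpy, scipy, OpenCV 4.12 (cv2) and the standard library are available. Lean on these libraries where they do the work, as an engineer would, in place of code of your own. Each camera call takes 0.05 s, during which the arm holds its last target.

## Working session

There is one attempt and no reset: what is moved stays moved. The work goes in short steps, Python scripts to look and compute and a tool call to move; the robot and the scene stay as the last step left them, time stands still between calls to the robot, and variables do not carry over. Pictures are saved under pics/ and viewed, and the job is handed in when it is done.

Besides the shell and the picture viewer there is one more tool, called after "Emit:" as name(argument=value, ...), one argument or row to a line, values as JSON. play_rows: Moves the arm, as the interface text tells. Its arguments: {"type":"object","properties":{"deltas":{"type":"array"},"force":{"type":"number"}},"required":["deltas"]}

```bash
mkdir -p pics
cat > h.py <<'E'
import numpy as np, cv2
from station import status, eyes
def snap(n,f):
    im=eyes.grab_frame(n); cv2.imwrite('pics/'+f,im[:,:,::-1]); return im
def ray(p,px):
    K=np.array(p['camera_matrix']);R=np.array(p['R']);t=np.array(p['t']).ravel()
    d=R.T@np.linalg.solve(K,np.array([px[0],px[1],1.])); c=-R.T@t
    return c,d/np.linalg.norm(d)
def onz(p,px,z):
    c,d=ray(p,px); return c+d*(z-c[2])/d[2]
def tri(rs):
    A=0;b=0
    for c,d in rs:
        M=np.eye(3)-np.outer(d,d); A=A+M;b=b+M@c
    X=np.linalg.solve(A,b); return X,[np.linalg.norm((np.eye(3)-np.outer(d,d))@(X-c)) for c,d in rs]
def proj(p,X):
    K=np.array(p['camera_matrix']);q=K@(np.array(p['R'])@np.array(X,float)+np.array(p['t']).ravel()); return q[:2]/q[2]
E
python3 - <<'E'
from h import *
np.set_printoptions(precision=3,suppress=True)
print(status.read_state())
for n in ['side','top','wrist']:
    p=eyes.camera_params(n); snap(n,n+'0.png'); R=np.array(p['R']);print(n,p['camera_matrix'],R,-R.T@np.array(p['t']).ravel())
E
```

```text
{'t': 0.0, 'joint_pos': array([ 1.041,  0.182,  1.608, -0.   ,  1.354, -0.206]), 'qd': array([ 0.002,  0.002,  0.   ,  0.001,  0.   , -0.   ]), 'tau': array([ -0.001, -43.39 , -34.184,   0.07 ,   0.039,  -0.   ]), 'tcp_pos': array([182.676, 544.675, 251.83 ]), 'orientation': array([-0.506, -3.1  ,  0.003]), 'contact_force': array([-0.104,  0.352, -0.897]), 'torque': array([ 0.062, -0.02 ,  0.042]), 'finger_gap': 0.9981822327643881}
side [[467.796   0.    318.62 ]
 [  0.    467.796 196.73 ]
 [  0.      0.      1.   ]] [[-1.     0.016  0.004]
 [ 0.007  0.635 -0.772]
 [-0.015 -0.772 -0.635]] [594.883 942.093 861.652]
top [[513.155   0.    314.814]
 [  0.    513.155 201.939]
 [  0.      0.      1.   ]] [[ 0.024 -1.    -0.006]
 [-0.991 -0.023 -0.136]
 [ 0.135  0.009 -0.991]] [ 420.318   16.797 1476.128]
wrist [[282.482   0.    321.783]
 [  0.    282.482 202.545]
 [  0.      0.      1.   ]] [[ 0.318  0.948 -0.002]
 [ 0.913 -0.306  0.27 ]
 [ 0.256 -0.088 -0.963]] [116.114 567.155 384.225]
```

View pics/top0.png

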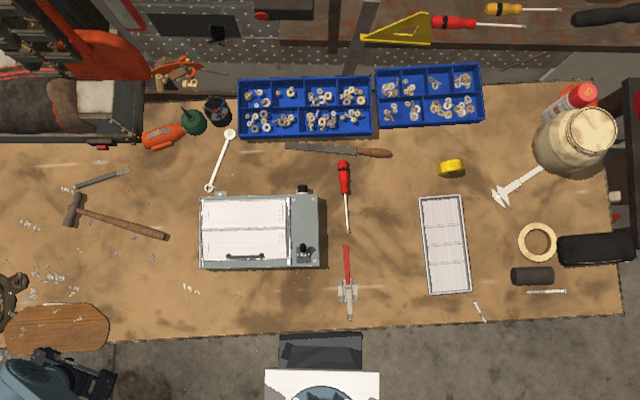

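View pics/side0.png

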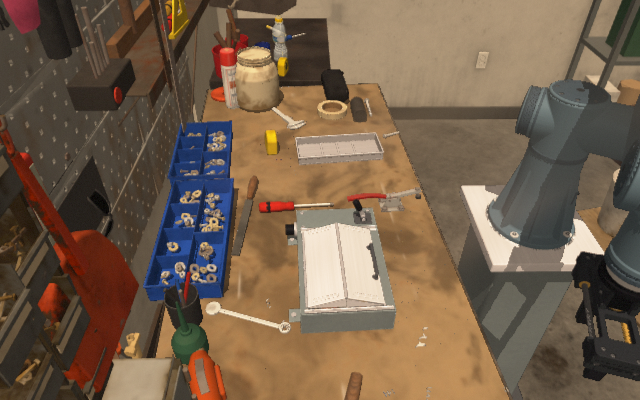

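View pics/wrist0.png

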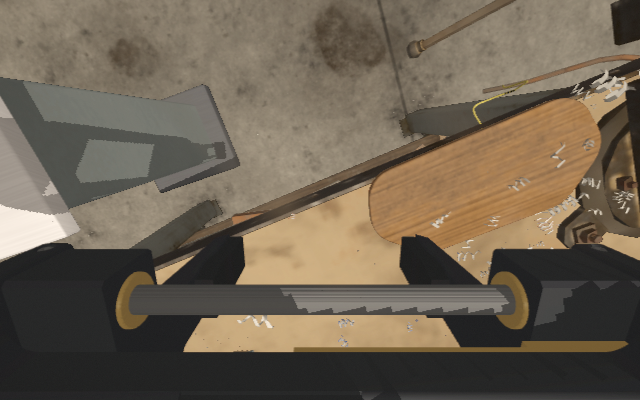

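Run:
```python
import cv2
a=cv2.imread('pics/top0.png')
cv2.imwrite('pics/c1.png',cv2.resize(a[180:280,190:340],None,fx=5,fy=5,interpolation=cv2.INTER_CUBIC))
cv2.imwrite('pics/c1b.png',cv2.resize(a[150:310,400:500],None,fx=3.6,fy=3.6,interpolation=cv2.INTER_CUBIC))
a=cv2.imread('pics/side0.png')
cv2.imwrite('pics/c2.png',cv2.resize(a[190:340,260:420],None,fx=4,fy=4,interpolation=cv2.INTER_CUBIC))
```

```text
(no output)
```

View pics/c1.png

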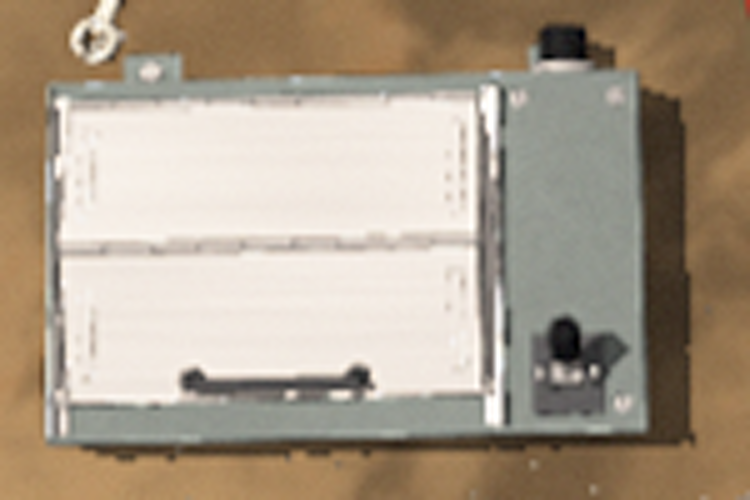

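View pics/c2.png

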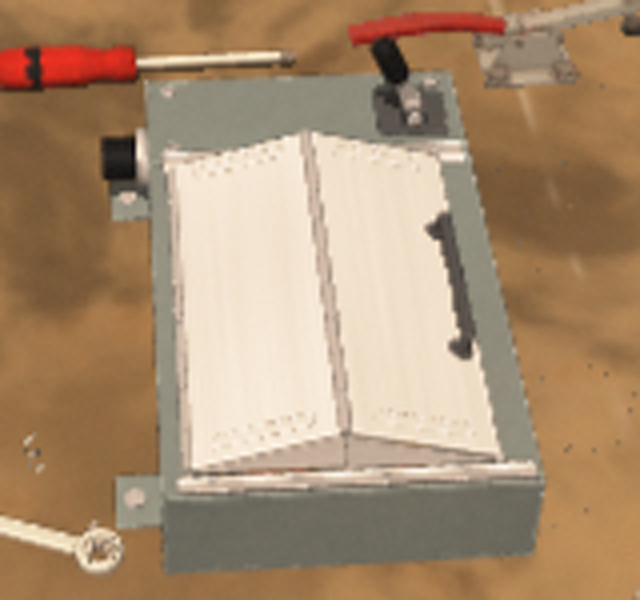

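View pics/c1b.png

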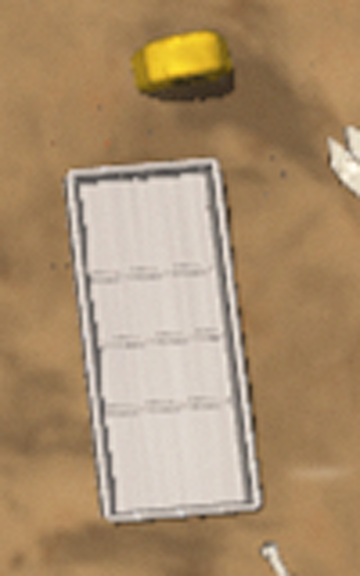

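Run:
```python
from h import *
np.set_printoptions(precision=1,suppress=True)
pt=eyes.camera_params('top');ps=eyes.camera_params('side')
T=lambda u,v:(190+u/5,180+v/5)
S=lambda u,v:(260+u/4,190+v/4)
B=lambda u,v:(400+u/3.6,150+v/3.6)
prs={'rl':((48,88),(165,497)),'rr':((634,72),(147,82)),'fr':((645,430),(460,75)),'fl':((47,440),(545,480)),'tip':((565,325),(382,45)),'hbar':((275,382),(455,285)),'ridgeL':((63,247),(347,434)),'ridgeR':((478,238),(308,133))}
P={}
for k,(a,b) in prs.items():
    X,e=tri([ray(pt,T(*a)),ray(ps,S(*b))]); P[k]=onz(pt,T(*a),64);print(k,X,e,'onz',P[k])
c=[P[k][:2] for k in('rl','rr','fr','fl')]
print(np.linalg.norm(c[0]-c[1]),np.linalg.norm(c[2]-c[3]),np.linalg.norm(c[0]-c[3]),np.linalg.norm(c[1]-c[2]))
o=sum(c)/4; y=(c[0]-c[1]+c[3]-c[2]);print('board',o,np.arctan2(-y[0],y[1]))
q=[onz(pt,B(*a),28)[:2] for a in((68,173),(217,162),(260,508),(106,520))]
print('tray',sum(q)/4,q,np.linalg.norm(q[0]-q[1]),np.linalg.norm(q[0]-q[3])); d=q[0]-q[3]+q[1]-q[2];print(np.arctan2(d[1],d[0]))
```

```text
rl [618.  351.2  62.2] [np.float64(0.4267571164750358), np.float64(0.4267571164751614)] onz [618.2 350.8  64. ]
rr [634.2  24.8  61.1] [np.float64(0.8823570097733482), np.float64(0.8823570097731688)] onz [634.6  24.7  64. ]
fr [432.6  15.   57.1] [np.float64(4.58457219024567), np.float64(4.584572190245553)] onz [437.1  14.2  64. ]
fl [422. 342.  61.] [np.float64(2.0581803413303588), np.float64(2.058180341330377)] onz [424.  340.8  64. ]
tip [488.3  58.1 119.1] [np.float64(2.1805678924350116), np.float64(2.18056789243499)] onz [493.3  59.4  64. ]
hbar [456.3 216.4  73.7] [np.float64(1.9104369264356456), np.float64(1.9104369264357042)] onz [458.4 217.4  64. ]
ridgeL [525.8 332.5  88.4] [np.float64(2.102987537430185), np.float64(2.1029875374302103)] onz [529.8 337.7  64. ]
ridgeR [535.5 107.2  91.2] [np.float64(2.2232214870248934), np.float64(2.2232214870249343)] onz [540.  108.7  64. ]
326.46567090957546 326.91819891108963 194.50698904719468 197.83629938795002
board [528.5 182.6] 0.04520805377085004
tray [ 507.1 -339.2] [array([ 636.2, -266. ]), array([ 647.6, -383.7]), array([ 378.3, -412.9]), array([ 366.4, -294.2])] 118.32821241888666 271.26418693731165
0.10596077800404517
```

Emit:
play_rows(
  deltas=[
    {"grip": 0, "x": 0.03, "y": -0.04, "z": 0, "spin": 4.3},
    {"grip": 0, "x": 0.03, "y": -0.04, "z": 0, "spin": 4.3},
    {"grip": 0, "x": 0.03, "y": -0.04, "z": 0, "spin": 4.3},
    {"grip": 0, "x": 0.03, "y": -0.04, "z": 0, "spin": 4.3},
    {"grip": 0, "x": 0.03, "y": -0.04, "z": 0, "spin": 4.1},
  ],
  force=40,
)

```text
t: 0.65
tcp_pos: [329.7, 344.2, 250.3]
orientation: [0.115, -3.137, 0.003]
contact_force: [0.5, 0.5, 0.2]
finger_gap: 0.573
```

Emit:
play_rows(
  deltas=[
    {"grip": 0, "x": 0.03, "y": -0.04, "z": 0, "spin": 0},
    {"grip": 0, "x": 0.03, "y": -0.04, "z": 0, "spin": 0},
    {"grip": 0, "x": 0.03, "y": -0.04, "z": 0, "spin": 0},
    {"grip": 0, "x": 0.03, "y": -0.04, "z": 0, "spin": 0},
    {"grip": 0, "x": 0.03, "y": -0.04, "z": 0, "spin": 0},
  ],
)

```text
t: 1.15
tcp_pos: [477.8, 142.4, 250.2]
orientation: [0.12, -3.138, 0.002]
contact_force: [0.4, -0.4, 1.2]
finger_gap: 0.118
```

Emit:
play_rows(
  deltas=[
    {"grip": 0, "x": 0.03, "y": -0.04, "z": 0, "spin": -1.6},
    {"grip": 0, "x": 0.037, "y": -0.045, "z": 0, "spin": 0},
    {"grip": 0, "x": 0, "y": 0, "z": 0, "spin": 0},
  ],
)

```text
t: 1.45
tcp_pos: [541.3, 58.4, 249.8]
orientation: [0.064, -3.141, 0.004]
contact_force: [-0.2, 0.4, -0.2]
finger_gap: 0.005
```

Run:
```python
from h import *
a=snap('top','t1.png');b=snap('wrist','w1.png');c=snap('side','s1.png')
cv2.imwrite('pics/c3.png',np.vstack([cv2.resize(a[180:280,190:340],None,fx=4,fy=3,interpolation=cv2.INTER_CUBIC),cv2.resize(c[190:290,260:410],None,fx=4,fy=3,interpolation=cv2.INTER_CUBIC)])[:,:,::-1])
print(status.read_state())
```

```text
{'t': 1.6, 'joint_pos': array([-1.02029520e-01,  1.11491297e-01,  1.69217027e+00, -5.02606277e-04,
        1.34072884e+00, -1.71813670e+00]), 'qd': array([ 0.0289718 , -0.01911649,  0.01360946,  0.00022302,  0.00150042,
       -0.00051101]), 'tau': array([-1.31151348e+00, -3.91128302e+01, -3.45827436e+01, -1.24707059e-01,
        1.89787417e-03, -2.94260331e-02]), 'tcp_pos': array([538.03814888,  63.18242779, 249.48495677]), 'orientation': array([ 7.12846654e-02, -3.13794619e+00,  2.15742860e-04]), 'contact_force': array([-1.35025495, -0.18554537, -0.56195594]), 'torque': array([ 0.03580006,  0.07184408, -0.01246784]), 'finger_gap': 0.00793423734693998}
```

View pics/w1.png

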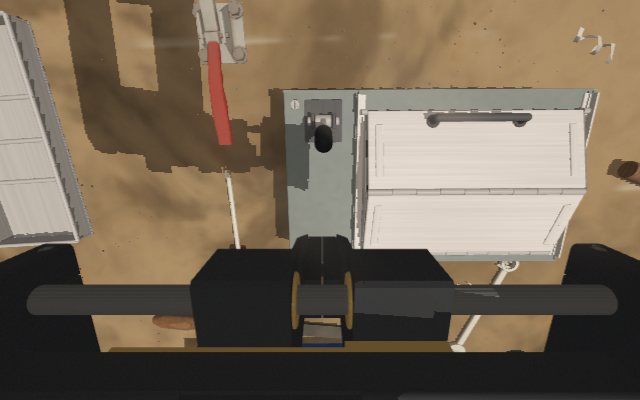

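View pics/c3.png

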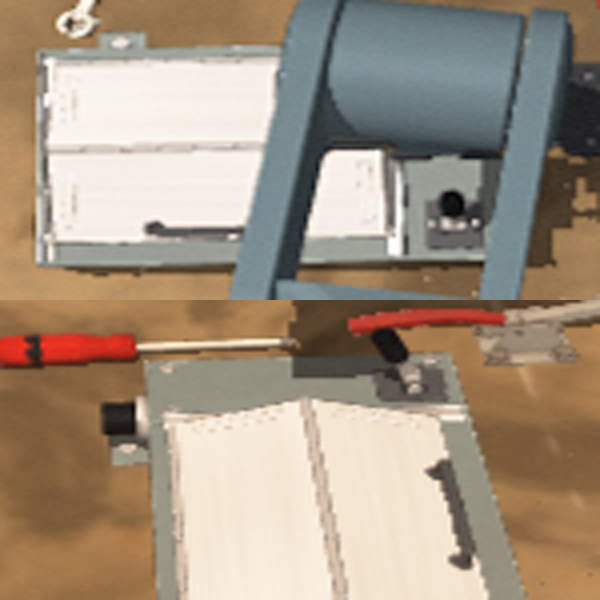

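Run:
```python
from h import *
np.set_printoptions(precision=1,suppress=True)
p=eyes.camera_params('wrist');pt=eyes.camera_params('top')
for n,px,z in(('fr',(284,90),64),('fl',(597,91),64),('tipTop',(323,143),117),('bar',(478,118),86),('ridgeR',(367,189),94),('ridgeL',(587,184),94)):print(n,onz(p,px,z))
th=.049;o=np.array([528.5,182.6]);R=np.array([[np.cos(th),-np.sin(th)],[np.sin(th),np.cos(th)]])
for b in((-100,-165),(-100,165),(-68,-122),(-71,37.5),(4,-75),(4,150)):print(o+R@np.array(b))
```

```text
fr [435.5  18.7  64. ]
fl [421.5 347.8  64. ]
tipTop [484.9  61.9 117. ]
bar [455.2 216.4  86. ]
ridgeR [531.3 110.1  94. ]
ridgeL [515.6 337.9  94. ]
[436.7  12.9]
[420.5 342.5]
[466.6  57.4]
[455.7 216.6]
[536.2 107.9]
[525.1 332.6]
```

Emit:
play_rows(
  deltas=[
    {"grip": 0, "x": 0, "y": -0.003, "z": -0.045},
    {"grip": 0, "x": 0, "y": 0, "z": -0.045},
    {"grip": 0, "x": 0, "y": 0, "z": -0.045},
    {"grip": 0, "z": -0.003},
  ],
)

```text
$.deltas[0]: bad value
```

Emit:
play_rows(
  deltas=[
    {"grip": 0, "x": -0.015},
    {"grip": 0, "x": -0.015},
    {"grip": 0, "x": -0.015},
  ],
)

```text
$.deltas[0]: bad value
```

Emit:
play_rows(
  deltas=[
    {"grip": 0, "x": 0, "y": -0.003, "z": -0.045, "spin": 0},
    {"grip": 0, "x": 0, "y": 0, "z": -0.045, "spin": 0},
    {"grip": 0, "x": 0, "y": 0, "z": -0.045, "spin": 0},
    {"grip": 0, "x": 0, "y": 0, "z": -0.004, "spin": 0},
  ],
)

```text
t: 2.0
tcp_pos: [535.8, 66.6, 110.3]
orientation: [-0.084, 3.137, 0.0]
contact_force: [-0.3, -0.7, -0.8]
finger_gap: 0.003
```

Emit:
play_rows(
  deltas=[
    {"grip": 0, "x": -0.012, "y": -0.008, "z": 0, "spin": 0},
    {"grip": 0, "x": -0.015, "y": 0, "z": 0, "spin": 0},
    {"grip": 0, "x": -0.015, "y": 0, "z": 0, "spin": 0},
  ],
)

```text
t: 2.3
tcp_pos: [494.3, 62.2, 113.9]
orientation: [-0.094, 3.133, 0.0]
contact_force: [3.8, -1.1, 3.0]
finger_gap: 0.004
```

Emit:
play_rows(
  deltas=[
    {"grip": 0, "x": -0.008, "y": 0, "z": 0, "spin": 0},
    {"grip": 0, "x": -0.008, "y": 0, "z": 0, "spin": 0},
    {"grip": 0, "x": -0.008, "y": 0, "z": 0, "spin": 0},
  ],
)

```text
t: 2.6
tcp_pos: [472.0, 63.6, 119.4]
orientation: [-0.1, 3.122, -0.003]
contact_force: [3.2, -1.2, -0.8]
finger_gap: 0.008
```

Emit:
play_rows(
  deltas=[
    {"grip": 0, "x": -0.01, "y": -0.003, "z": -0.005, "spin": 0.5},
    {"grip": 0, "x": -0.01, "y": -0.001, "z": -0.005, "spin": 0.5},
    {"grip": 0, "x": -0.008, "y": 0, "z": -0.003, "spin": 0},
  ],
)

```text
t: 2.9
tcp_pos: [447.4, 60.0, 109.4]
orientation: [-0.129, 3.107, -0.002]
contact_force: [18.2, 3.3, 8.2]
finger_gap: 0.005
```

Run:
```python
from h import *
a=snap('top','t2.png');b=snap('wrist','w2.png');c=snap('side','s2.png')
cv2.imwrite('pics/c4.png',np.hstack([b[:300],cv2.resize(c[190:290,260:410],(450,300),interpolation=cv2.INTER_CUBIC)])[:,200:,::-1])
s=status.read_state();print(s['tcp_pos'],s['contact_force'])
```

```text
[447.60378824  60.02797237 109.90278709] [8.38613498 2.53809071 5.75221072]
```

View pics/c4.png

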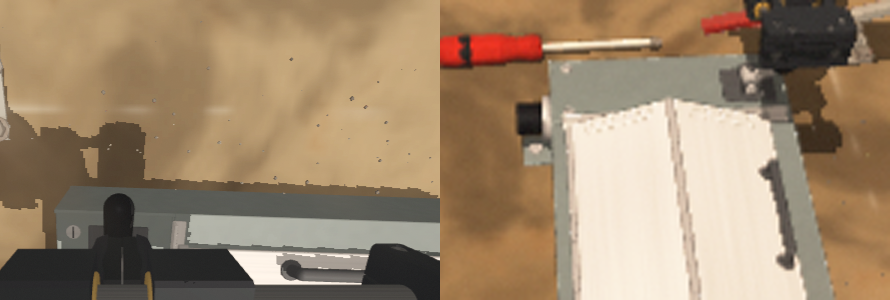

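Emit:
play_rows(
  deltas=[
    {"grip": 0, "x": -0.004, "y": 0, "z": -0.003, "spin": 0},
    {"grip": 0, "x": -0.003, "y": 0, "z": 0, "spin": 0},
    {"grip": 0, "x": 0, "y": 0, "z": 0, "spin": 0},
  ],
)

```text
t: 3.35
tcp_pos: [446.9, 59.6, 111.1]
orientation: [-0.126, 3.091, -0.003]
contact_force: [1.5, 0.9, 1.7]
finger_gap: 0.005
```

Emit:
play_rows(
  deltas=[
    {"grip": 0, "x": 0.02, "y": 0, "z": 0.02, "spin": -1},
    {"grip": 0, "x": 0.0, "y": 0, "z": 0.04, "spin": -1},
    {"grip": 0, "x": 0, "y": 0, "z": 0.04, "spin": 0},
    {"grip": 0, "x": 0, "y": 0.03, "z": 0.04, "spin": 0},
    {"grip": 0, "x": -0.02, "y": 0.03, "z": 0.02, "spin": 0},
  ],
)

```text
t: 3.85
tcp_pos: [436.1, 118.1, 265.8]
orientation: [-0.06, 3.124, -0.001]
contact_force: [0.8, 0.1, -0.5]
finger_gap: 0.007
```

Emit:
play_rows(
  deltas=[
    {"grip": 0, "x": -0.03, "y": 0.04, "z": 0, "spin": 0},
    {"grip": 0, "x": -0.03, "y": 0.03, "z": 0, "spin": 0},
    {"grip": 0, "x": 0, "y": 0, "z": 0, "spin": 0},
  ],
)

```text
t: 4.15
tcp_pos: [370.1, 190.9, 265.8]
orientation: [-0.061, 3.129, -0.003]
contact_force: [0.2, 0.4, -1.1]
finger_gap: 0.003
```

Run:
```python
from h import *
a=snap('top','t3.png');b=snap('wrist','w3.png');c=snap('side','s3.png')
cv2.imwrite('pics/c5.png',np.hstack([b[:300,:400],cv2.resize(c[190:290,260:410],(450,300),interpolation=cv2.INTER_CUBIC)])[:,:,::-1])
s=status.read_state();print(s['tcp_pos'],s['contact_force'],s['orientation'])
```

```text
[373.58030138 188.35439207 266.02110996] [ 0.33560236 -0.07652849  0.2792166 ] [-0.05539399  3.12677344 -0.00428496]
```

View pics/c5.png

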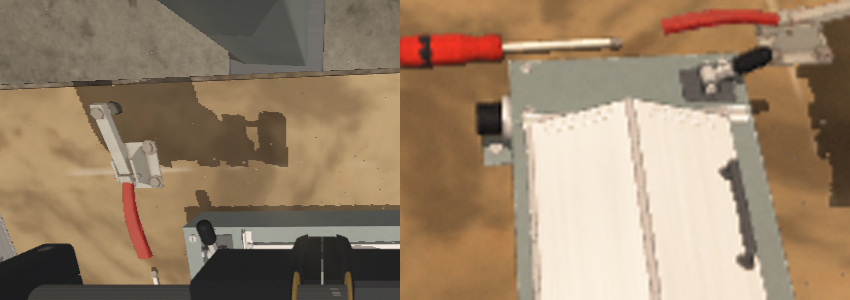

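Run:
```python
from h import *
np.set_printoptions(precision=1,suppress=True)
X,e=tri([ray(eyes.camera_params('side'),(380.5,208)),ray(eyes.camera_params('wrist'),(204,228))]);print(X,e)
print(np.arctan2(466.6-X[0],X[2]-73))
a=cv2.imread('pics/t3.png');cv2.imwrite('pics/c6.png',cv2.resize(a[180:280,190:340],None,fx=5,fy=5,interpolation=cv2.INTER_CUBIC))
```

```text
[423.6  57.1  97.4] [np.float64(2.1620573695256433), np.float64(2.162057369525553)]
1.054598728460713
```

View pics/c6.png

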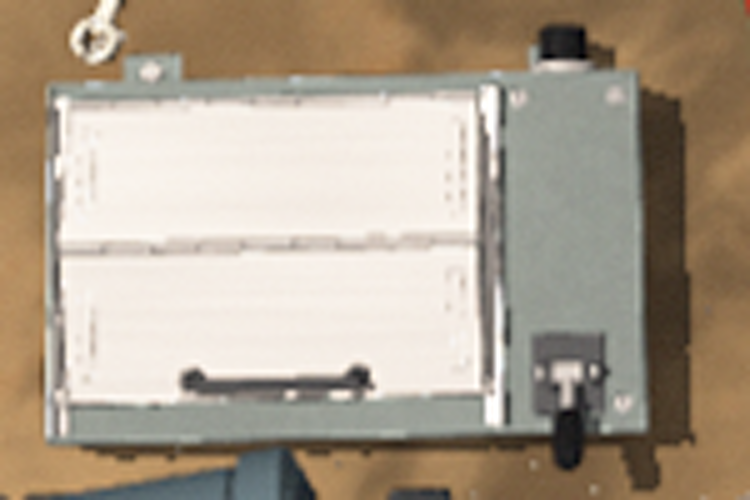

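```bash
python3 - <<'E'
from h import *
np.set_printoptions(precision=1,suppress=True)
pt=eyes.camera_params('top')
piv=np.array([466.6,57.4,73])
for L in(.9,.95,1.0,1.05,1.1):
    d=np.array([-np.sin(L),0,np.cos(L)]);n=np.array([np.cos(L),0,np.sin(L)])
    t=piv+58*d
    for nm in('top','side','wrist'):
        p=eyes.camera_params(nm); print(L,nm,np.array([proj(p,t+8.5*n),proj(p,t),proj(p,t-8.5*n)]).ravel())
E
python3 - <<'E'
import cv2
a=cv2.imread('pics/s3.png');b=cv2.imread('pics/w3.png')
import numpy as np
cv2.imwrite('pics/c7.png',np.hstack([cv2.resize(a[195:225,360:400],(400,300),interpolation=0),cv2.resize(b[205:255,180:230],(300,300),interpolation=0)]))
E
```

```text
0.9 top [302.5 269.4 302.5 271.5 302.5 273.5]
0.9 side [379.4 201.8 381.3 203.9 383.2 205.9]
0.9 wrist [199.1 235.2 201.2 228.4 203.3 221.7]
0.95 top [302.5 270.2 302.5 272.1 302.6 274. ]
0.95 side [380.2 202.5 381.9 204.6 383.7 206.7]
0.95 wrist [199.7 232.7 202.  226.1 204.1 219.8]
1.0 top [302.5 271.  302.5 272.8 302.6 274.5]
1.0 side [380.9 203.1 382.5 205.3 384.1 207.5]
1.0 wrist [200.4 230.3 202.7 224.  205.  217.9]
1.05 top [302.5 271.7 302.6 273.3 302.6 274.9]
1.05 side [381.6 203.8 383.  206.1 384.4 208.3]
1.05 wrist [201.1 227.9 203.5 221.9 205.8 216.1]
1.1 top [302.5 272.4 302.6 273.9 302.6 275.3]
1.1 side [382.2 204.5 383.5 206.8 384.7 209.1]
1.1 wrist [201.9 225.6 204.3 220.  206.7 214.5]
```

View pics/c7.png

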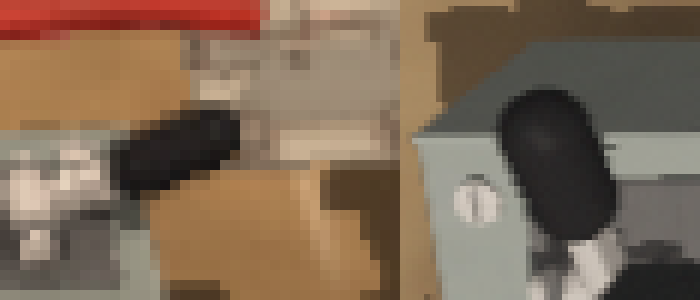

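Run:
```python
from h import *
np.set_printoptions(precision=2,suppress=True)
for nm in('side','wrist'):
    p=eyes.camera_params(nm); im=cv2.imread('pics/%s3.png'%nm[0])
    (x0,x1,y0,y1)=(368,386,202,218) if nm=='side' else (190,222,214,248)
    m=(im[y0:y1,x0:x1].max(2)<62).astype(np.uint8)
    n,l,st,ce=cv2.connectedComponentsWithStats(m); k=1+np.argmax(st[1:,4]); print(st[k])
    ys,xs=np.nonzero(l==k); v=cv2.fitLine(np.c_[xs,ys].astype(np.float32),cv2.DIST_L2,0,.01,.01).ravel()
    print(nm,np.degrees(np.arctan2(v[1],v[0]))%180, ce[k]+[x0,y0])
    for L in(.8,.9,.95,1,1.05,1.1):
        d=np.array([-np.sin(L),0.049*-np.sin(L),np.cos(L)]);a=proj(p,[466.6,57.4,73]+22*d);b=proj(p,[466.6,57.4,73]+58*d);print(L,np.degrees(np.arctan2(*(b-a)[::-1]))%180,(a+b)/2)
```

```text
[ 3  4 13  9 71]
side 157.92105 [376.99 209.63]
0.8 144.01651375036948 [374.31 206.03]
0.9 148.75273913290414 [375.26 206.9 ]
0.95 151.04720659948867 [375.68 207.37]
1 153.2998154814232 [376.07 207.85]
1.05 155.51588770753105 [376.42 208.35]
1.1 157.70065251319178 [376.74 208.87]
[  6   6  20  28 357]
wrist 69.36572 [205.99 232.03]
0.8 45.14803738099147 [203.92 239.06]
0.9 53.67468160960286 [204.71 235.82]
0.95 57.25745837983996 [205.15 234.28]
1 60.46453367981205 [205.61 232.81]
1.05 63.348491044799076 [206.1 231.4]
1.1 65.95558630626716 [206.61 230.06]
```

Emit:
play_rows(
  deltas=[
    {"grip": 0, "x": 0.015, "y": 0.014, "z": -0.045, "spin": 0},
    {"grip": 0, "x": 0.015, "y": 0.014, "z": -0.045, "spin": 0},
    {"grip": 0, "x": 0, "y": 0, "z": -0.045, "spin": 0},
    {"grip": 0, "x": 0, "y": 0, "z": -0.038, "spin": 0},
    {"grip": 0, "x": 0, "y": 0, "z": 0, "spin": 0},
  ],
)

```text
t: 4.8
tcp_pos: [408.7, 210.8, 87.5]
orientation: [-0.04, 3.124, -0.008]
contact_force: [-0.8, 0.5, -0.5]
finger_gap: 0.01
```

Emit:
play_rows(
  deltas=[
    {"grip": 0, "x": 0.015, "y": 0.003, "z": -0.001, "spin": 0.5},
    {"grip": 0, "x": 0.012, "y": 0.001, "z": 0, "spin": 0.5},
    {"grip": 0, "x": 0.01, "y": 0.001, "z": 0, "spin": 0},
    {"grip": 0, "x": 0.01, "y": 0.001, "z": 0, "spin": 0},
  ],
)

```text
t: 5.2
tcp_pos: [456.5, 213.3, 87.4]
orientation: [-0.062, 3.134, -0.011]
contact_force: [-3.7, 0.9, -3.8]
finger_gap: 0.006
```

Run:
```python
from h import *
b=snap('wrist','w4.png');c=snap('side','s4.png')
cv2.imwrite('pics/c8.png',np.hstack([b[:300,200:600],cv2.resize(c[190:340,260:460],(400,300),interpolation=cv2.INTER_CUBIC)])[:,:,::-1])
s=status.read_state();print(s['tcp_pos'],s['contact_force'],s['orientation'])
```

```text
[458.38725308 213.53967745  88.00599159] [0.68189919 0.15612848 0.7143562 ] [-0.06147358  3.12937165 -0.01037831]
```

View pics/c8.png

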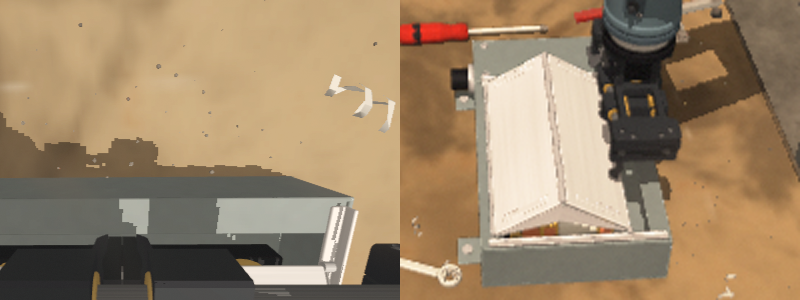

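Emit:
play_rows(
  deltas=[
    {"grip": 0, "x": 0.015, "y": 0.001, "z": -0.001, "spin": 0},
    {"grip": 0, "x": 0.015, "y": 0.001, "z": -0.001, "spin": 0},
    {"grip": 0, "x": 0.015, "y": 0.001, "z": 0, "spin": 0},
    {"grip": 0, "x": 0.012, "y": 0.001, "z": 0, "spin": 0},
    {"grip": 0, "x": 0.01, "y": 0, "z": 0, "spin": 0},
  ],
)

```text
t: 5.8
tcp_pos: [526.5, 217.2, 88.8]
orientation: [-0.062, 3.129, -0.011]
contact_force: [-1.4, 0.7, -0.5]
finger_gap: 0.003
```

Run:
```python
from h import *
b=snap('wrist','w5.png');c=snap('side','s5.png')
cv2.imwrite('pics/c9.png',np.hstack([b[:300,200:600],cv2.resize(c[190:340,260:460],(400,300),interpolation=cv2.INTER_CUBIC)])[:,:,::-1])
s=status.read_state();print(s['tcp_pos'],s['contact_force'],s['orientation'])
```

```text
[527.5583665  217.11010611  89.20606253] [ 0.34542804  0.35833383 -0.2720281 ] [-0.06132433  3.12713406 -0.01071641]
```

View pics/c9.png

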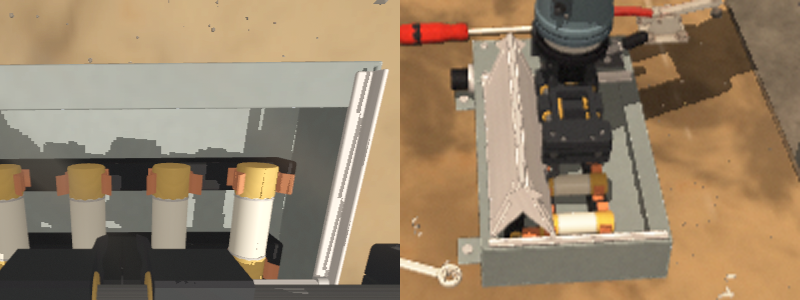

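Emit:
play_rows(
  deltas=[
    {"grip": 0, "x": 0.01, "y": 0.001, "z": -0.001, "spin": 0},
    {"grip": 0, "x": 0.007, "y": 0.0, "z": -0.001, "spin": 0},
    {"grip": 0, "x": 0, "y": 0, "z": 0, "spin": 0},
    {"grip": 0, "x": -0.04, "y": 0, "z": 0, "spin": 0},
    {"grip": 0, "x": -0.02, "y": 0, "z": 0.03, "spin": 0},
  ],
)

```text
t: 6.4
tcp_pos: [484.3, 217.2, 114.6]
orientation: [-0.059, 3.131, -0.012]
contact_force: [-0.7, 0.9, 0.5]
finger_gap: 0.007
```

Emit:
play_rows(
  deltas=[
    {"grip": 0, "x": 0, "y": 0, "z": 0.02, "spin": 0},
    {"grip": 0, "x": 0, "y": 0, "z": 0, "spin": 0},
  ],
)

```text
t: 6.6
tcp_pos: [483.7, 217.9, 138.0]
orientation: [-0.061, 3.127, -0.011]
contact_force: [-0.4, 0.9, -0.2]
finger_gap: 0.004
```

Run:
```python
from h import *
b=snap('wrist','w6.png');c=snap('side','s6.png')
cv2.imwrite('pics/c10.png',np.hstack([b[:300,200:600],cv2.resize(c[190:340,260:460],(400,300),interpolation=cv2.INTER_CUBIC)])[:,:,::-1])
s=status.read_state();print(s['tcp_pos'],s['contact_force'],s['orientation'])
```

```text
[482.85541823 217.55789071 135.743013  ] [-0.07128152 -0.26683926 -0.52982576] [-0.06033158  3.12999837 -0.01188026]
```

View pics/c10.png

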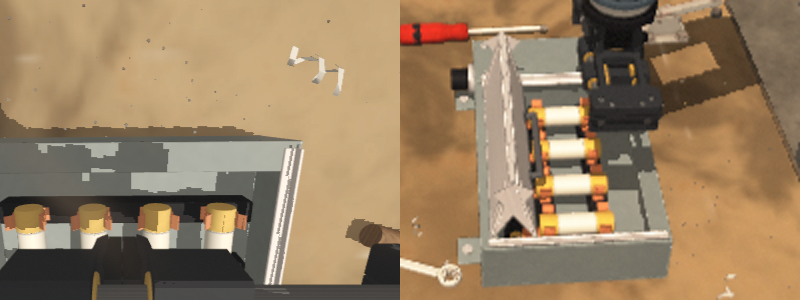

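Emit:
play_rows(
  deltas=[
    {"grip": 0, "x": 0.025, "y": 0.001, "z": 0, "spin": 0},
    {"grip": 0, "x": 0.025, "y": 0.001, "z": 0, "spin": 0},
    {"grip": 0, "x": 0.02, "y": 0, "z": 0, "spin": 0},
    {"grip": 0, "x": 0.012, "y": 0, "z": 0, "spin": 0},
  ],
)

```text
t: 7.1
tcp_pos: [565.1, 219.1, 130.1]
orientation: [-0.061, 3.136, -0.014]
contact_force: [0.3, 1.1, 0.5]
finger_gap: 0.005
```

Emit:
play_rows(
  deltas=[
    {"grip": 0, "x": 0.008, "y": 0, "z": 0, "spin": 0},
    {"grip": 0, "x": 0.008, "y": 0, "z": 0, "spin": 0},
  ],
)

```text
t: 7.3
tcp_pos: [581.5, 218.6, 127.0]
orientation: [-0.06, 3.14, -0.014]
contact_force: [-1.7, 0.2, 1.4]
finger_gap: 0.003
```

Emit:
play_rows(
  deltas=[
    {"grip": 0, "x": 0.006, "y": 0, "z": 0.004, "spin": 0},
    {"grip": 0, "x": 0.006, "y": 0, "z": 0.002, "spin": 0},
  ],
)

```text
t: 7.5
tcp_pos: [592.9, 218.3, 131.1]
orientation: [0.06, -3.137, 0.015]
contact_force: [-1.4, 0.0, -0.2]
finger_gap: 0.008
```

Emit:
play_rows(
  deltas=[
    {"grip": 0, "x": 0.005, "y": 0, "z": 0.0, "spin": 0},
    {"grip": 0, "x": 0.004, "y": 0, "z": 0, "spin": 0},
  ],
)

```text
t: 7.7
tcp_pos: [594.5, 218.4, 131.1]
orientation: [0.062, -3.117, 0.018]
contact_force: [-21.8, -2.4, 16.4]
finger_gap: 0.005
```

At the stop (21 N). Holding a moment, then backing off to look.

Emit:
play_rows(
  deltas=[
    {"grip": 0, "x": 0, "y": 0, "z": 0, "spin": 0},
    {"grip": 0, "x": 0, "y": 0, "z": 0, "spin": 0},
    {"grip": 0.036, "x": -0.04, "y": 0, "z": 0.01, "spin": 0},
    {"grip": 0.036, "x": -0.05, "y": 0, "z": 0.05, "spin": 0},
    {"grip": 0.036, "x": -0.03, "y": -0.02, "z": 0.05, "spin": 0},
  ],
)

```text
t: 8.2
tcp_pos: [488.9, 201.7, 215.2]
orientation: [0.062, -3.107, 0.021]
contact_force: [0.2, -0.7, 0.8]
finger_gap: 0.255
```

Emit:
play_rows(
  deltas=[
    {"grip": 0.036, "x": 0, "y": 0.0, "z": 0.03, "spin": 0},
    {"grip": 0.036, "x": 0, "y": 0, "z": 0, "spin": 0},
    {"grip": 0.036, "x": 0, "y": 0, "z": 0, "spin": 0},
  ],
)

```text
t: 8.5
tcp_pos: [489.4, 201.5, 252.9]
orientation: [0.063, -3.119, 0.019]
contact_force: [-0.6, -0.5, -1.3]
finger_gap: 0.408
```

Run:
```python
from h import *
b=snap('wrist','w7.png');c=snap('side','s7.png')
cv2.imwrite('pics/c11.png',cv2.resize(c[190:340,260:460],(800,600),interpolation=cv2.INTER_CUBIC)[:,:,::-1])
s=status.read_state();print(s['tcp_pos'],s['contact_force'],s['orientation'])
np.set_printoptions(precision=4,suppress=True)
```

```text
[489.50186434 201.50837898 252.14939338] [ 1.19515618  0.02061871 -0.67760028] [ 0.06246625 -3.11781871  0.01925401]
```

View pics/c11.png

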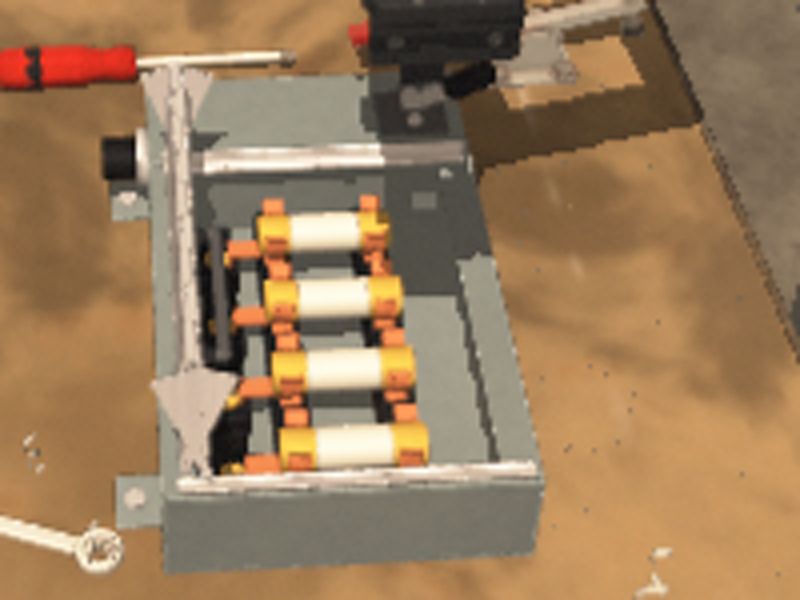

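View pics/w7.png

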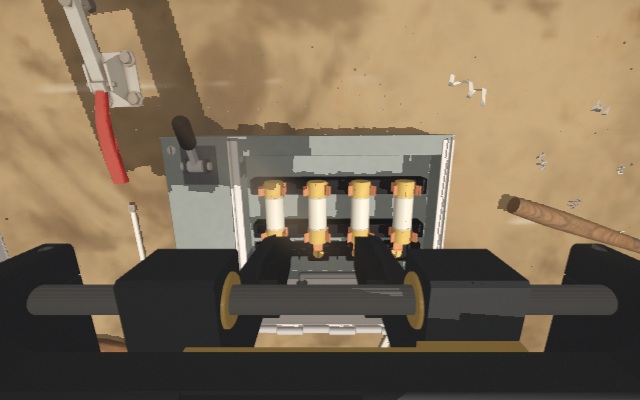

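```bash
cat > fuse.py <<'E'
from h import *
def blobs(im,roi,amin):
    x0,x1,y0,y1=roi; r=im[y0:y1,x0:x1]; hsv=cv2.cvtColor(r,cv2.COLOR_RGB2HSV)
    m=((hsv[...,2]>170)&(hsv[...,1]<70)).astype(np.uint8)
    n,l,st,ce=cv2.connectedComponentsWithStats(m,connectivity=4)
    return [(ce[i]+[x0,y0],st[i]) for i in range(1,n) if st[i,4]>amin]
E
python3 - <<'E'
from fuse import *
np.set_printoptions(precision=1,suppress=True)
s=cv2.imread('pics/s7.png')[:,:,::-1];w=cv2.imread('pics/w7.png')[:,:,::-1]
print('side');[print(*b) for b in blobs(s,(325,356,236,310),30)]
print('wrist');[print(*b) for b in blobs(w,(250,425,185,250),100)]
E
```

```text
side
[340.8 247. ] [  8   7  17   9 143]
[343.1 263.5] [  9  23  18  10 159]
[345.3 281.4] [ 12  41  18  10 171]
[345.8 302.8] [  0  60  31  14 241]
wrist
[254.3 205.5] [  0   9  10  23 194]
[279.8 210.9] [ 15  10  33  36 838]
[320.8 211.4] [ 59  10  28  36 732]
[362.3 212.3] [102  10  23  36 632]
[403.8 213.5] [145  12  19  34 524]
```

Run:
```python
from fuse import *
np.set_printoptions(precision=1,suppress=True)
w=cv2.imread('pics/w7.png')
cv2.imwrite('pics/c12.png',cv2.resize(w[170:260,240:440],(800,360),interpolation=cv2.INTER_CUBIC))
ps=eyes.camera_params('side');pw=eyes.camera_params('wrist')
S=[(340.8,247),(343.1,263.5),(345.3,281.4),(346.0,301.3)]
W=[(275.5,214),(317.5,213),(360.5,213.5),(404,213.5)]
th=.049;o=np.array([528.5,182.6]);R=np.array([[np.cos(th),-np.sin(th)],[np.sin(th),np.cos(th)]])
for s,wv,by in zip(S,W,(-43,11,65,119)):
    X,e=tri([ray(ps,s),ray(pw,wv)]); print(X,e[0],onz(pw,wv,53),onz(ps,s,51),o+R@[-5,by])
```

```text
[525.5 142.9  46.1] 1.2805271459281806 [524.6 143.5  53. ] [524.9 148.6  51. ] [525.6 139.4]
[522.7 195.4  44.4] 1.0022964361032525 [521.1 195.1  53. ] [522.4 202.   51. ] [523.  193.3]
[520.9 249.5  44.3] 1.0916171870640379 [519.4 247.9  53. ] [520.5 255.8  51. ] [520.3 247.3]
[520.9 304.1  42. ] 0.7181394123690698 [517.1 301.   53. ] [522.4 310.8  51. ] [517.7 301.2]
```

View pics/c12.png

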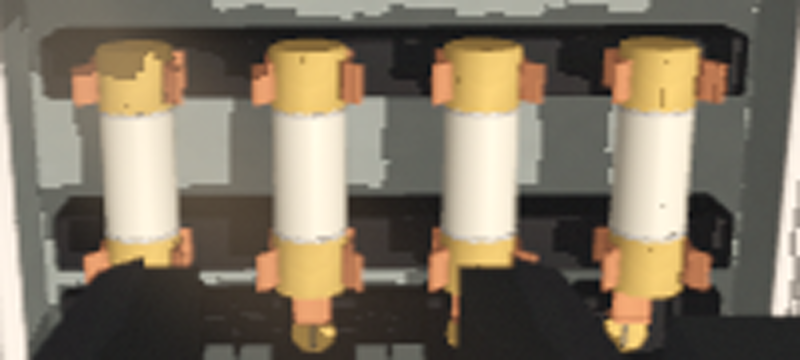

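Run:
```python
from fuse import *
np.set_printoptions(precision=1,suppress=True)
t=cv2.imread('pics/t3.png')[:,:,::-1]
hsv=cv2.cvtColor(t,cv2.COLOR_RGB2HSV);m=((hsv[...,0]>20)&(hsv[...,0]<33)&(hsv[...,1]>180)&(hsv[...,2]>80)).astype(np.uint8);m[:140]=0;m[185:]=0;m[:,:420]=0
x,y,w,h=cv2.boundingRect(m);print(x,y,w,h)
p=eyes.camera_params('top')
for px in((x,y),(x+w,y),(x,y+h),(x+w,y+h)):print(onz(p,px,69),onz(p,px,0))
```

```text
437 159 27 16
[ 741.6 -309.    69. ] [ 757.3 -324.9    0. ]
[ 743.2 -384.3   69. ] [ 759.1 -404.     0. ]
[ 696.1 -308.6   69. ] [ 709.6 -324.5    0. ]
[ 697.7 -383.6   69. ] [ 711.3 -403.2    0. ]
```

Emit:
play_rows(
  deltas=[
    {"grip": 0.038, "x": 0.018, "y": -0.03, "z": -0.03, "spin": 0},
    {"grip": 0.038, "x": 0.018, "y": -0.03, "z": -0.04, "spin": 0},
    {"grip": 0.038, "x": 0, "y": 0, "z": -0.04, "spin": 0},
    {"grip": 0.038, "x": 0, "y": 0, "z": -0.04, "spin": 0},
    {"grip": 0.038, "x": 0, "y": 0, "z": 0, "spin": 0},
  ],
)

```text
t: 9.1
tcp_pos: [525.3, 139.7, 92.9]
orientation: [0.064, -3.115, 0.018]
contact_force: [-0.9, -0.4, 0.5]
finger_gap: 0.434
```

Run:
```python
from h import *
b=snap('wrist','w8.png');s=status.read_state();print(s['tcp_pos'],s['finger_gap']*88,s['orientation'])
c=snap('side','s8.png');cv2.imwrite('pics/c13.png',cv2.resize(c[190:340,260:460],(800,600),interpolation=cv2.INTER_CUBIC)[:,:,::-1])
```

```text
[527.04436398 139.97471183  95.68727857] 37.80970106173136 [ 0.06447419 -3.11836276  0.01810853]
```

View pics/w8.png

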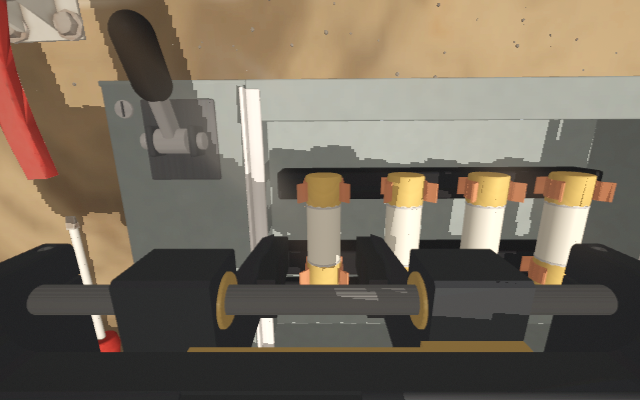

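View pics/c13.png

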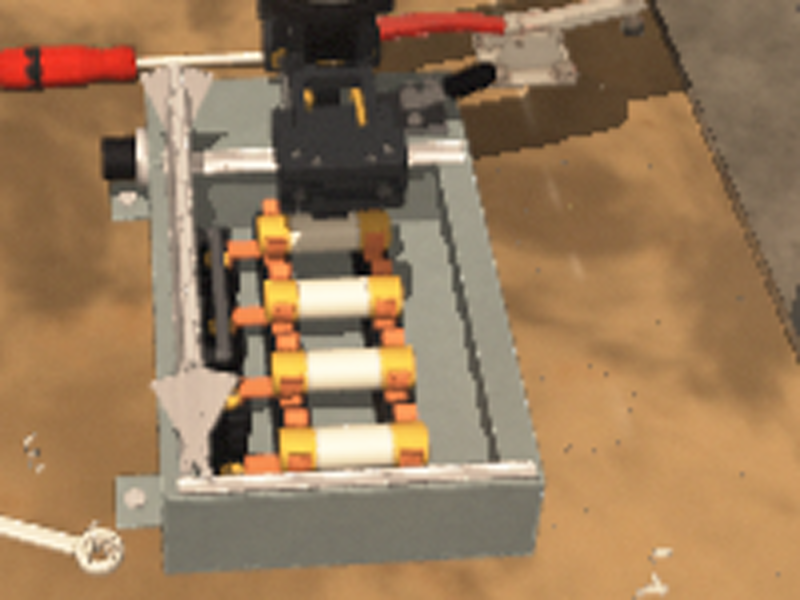

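Emit:
play_rows(
  deltas=[
    {"grip": 0.038, "x": -0.002, "y": 0, "z": -0.025, "spin": 0},
    {"grip": 0.038, "x": 0, "y": 0, "z": -0.02, "spin": 0},
    {"grip": 0.038, "x": 0, "y": 0, "z": -0.003, "spin": 0},
  ],
)

```text
t: 9.5
tcp_pos: [533.2, 141.7, 57.1]
orientation: [0.068, -3.136, 0.017]
contact_force: [0.3, -0.1, -0.0]
finger_gap: 0.43
```

Emit:
play_rows(
  deltas=[
    {"grip": 0.015, "x": 0, "y": 0, "z": 0, "spin": 0},
    {"grip": 0.015, "x": 0, "y": 0, "z": 0, "spin": 0},
    {"grip": 0.015, "x": 0, "y": 0, "z": 0, "spin": 0},
  ],
  force=45,
)

```text
t: 9.8
tcp_pos: [536.2, 142.0, 62.1]
orientation: [-0.07, 3.139, -0.019]
contact_force: [-0.6, -2.6, -7.5]
finger_gap: 0.205
```

Emit:
play_rows(
  deltas=[
    {"grip": 0.038, "x": 0, "y": 0, "z": 0, "spin": 0},
    {"grip": 0.038, "x": 0, "y": 0, "z": 0, "spin": 0},
    {"grip": 0.038, "x": 0, "y": 0, "z": 0, "spin": 0},
  ],
)

```text
t: 10.1
tcp_pos: [537.7, 142.4, 64.5]
orientation: [-0.07, 3.135, -0.017]
contact_force: [-0.6, 0.3, -0.2]
finger_gap: 0.428
```

Emit:
play_rows(
  deltas=[
    {"grip": 0.038, "x": -0.005, "y": -0.001, "z": -0.005, "spin": 0},
    {"grip": 0.038, "x": -0.005, "y": 0, "z": -0.006, "spin": 0},
  ],
)

```text
t: 10.3
tcp_pos: [528.8, 141.6, 54.3]
orientation: [-0.07, 3.132, -0.017]
contact_force: [-0.4, 0.3, -0.0]
finger_gap: 0.433
```

Emit:
play_rows(
  deltas=[
    {"grip": 0.038, "x": -0.003, "y": -0.001, "z": -0.005, "spin": 0},
    {"grip": 0.038, "x": -0.001, "y": 0, "z": -0.004, "spin": 0},
    {"grip": 0.038, "x": 0, "y": 0, "z": 0, "spin": 0},
  ],
)

```text
t: 10.6
tcp_pos: [522.0, 140.6, 42.7]
orientation: [-0.07, 3.135, -0.017]
contact_force: [-0.1, -0.6, -0.1]
finger_gap: 0.429
```

Emit:
play_rows(
  deltas=[
    {"grip": 0.038, "x": 0.002, "y": 0, "z": 0.004, "spin": 0},
    {"grip": 0.038, "x": 0, "y": 0, "z": 0, "spin": 0},
  ],
)

```text
t: 10.8
tcp_pos: [524.0, 140.6, 46.7]
orientation: [-0.07, 3.136, -0.016]
contact_force: [-0.1, 0.2, -0.1]
finger_gap: 0.432
```

Emit:
play_rows(
  deltas=[
    {"grip": 0.015, "x": 0, "y": 0, "z": 0, "spin": 0},
    {"grip": 0.015, "x": 0, "y": 0, "z": 0, "spin": 0},
    {"grip": 0.015, "x": 0, "y": 0, "z": 0, "spin": 0},
    {"grip": 0.015, "x": 0, "y": 0, "z": 0, "spin": 0},
  ],
)

```text
t: 11.2
tcp_pos: [524.8, 140.5, 47.3]
orientation: [-0.07, 3.135, -0.017]
contact_force: [-0.3, -0.4, -1.3]
finger_gap: 0.261
```

Emit:
play_rows(
  deltas=[
    {"grip": 0.015, "x": 0, "y": 0, "z": 0.005, "spin": 0},
    {"grip": 0.015, "x": 0, "y": 0, "z": 0.006, "spin": 0},
    {"grip": 0.015, "x": 0, "y": 0, "z": 0.008, "spin": 0},
  ],
  force=55,
)

```text
t: 11.5
tcp_pos: [522.0, 140.2, 64.3]
orientation: [0.07, -3.141, 0.017]
contact_force: [0.3, -0.6, -0.5]
finger_gap: 0.256
```

Emit:
play_rows(
  deltas=[
    {"grip": 0.015, "x": 0, "y": 0, "z": 0.02, "spin": 0},
    {"grip": 0.015, "x": 0, "y": 0, "z": 0.04, "spin": 0},
    {"grip": 0.015, "x": 0, "y": 0, "z": 0.04, "spin": 0},
    {"grip": 0.015, "x": 0, "y": 0, "z": 0.02, "spin": 0},
    {"grip": 0.015, "x": 0, "y": 0, "z": 0, "spin": 0},
  ],
)

```text
t: 12.0
tcp_pos: [522.9, 140.7, 195.3]
orientation: [-0.07, 3.135, -0.016]
contact_force: [1.1, -0.5, -1.4]
finger_gap: 0.254
```

Run:
```python
from h import *
c=snap('side','s9.png');t=snap('top','t9.png');b=snap('wrist','w9.png');s=status.read_state();print(s['tcp_pos'],s['finger_gap']*88,s['orientation'],s['contact_force'])
cv2.imwrite('pics/c14.png',np.hstack([cv2.resize(c[190:340,260:460],(400,300),interpolation=cv2.INTER_CUBIC),b[100:400,120:520]])[:,:,::-1])
```

```text
[520.28825378 140.45529571 190.32254124] 22.718911596111717 [ 0.06973439 -3.13891076  0.01623453] [-0.23282829 -0.15468424  0.01932621]
```

View pics/c14.png

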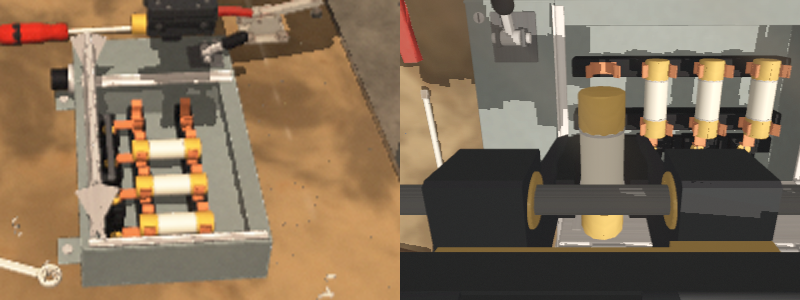

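View pics/t9.png

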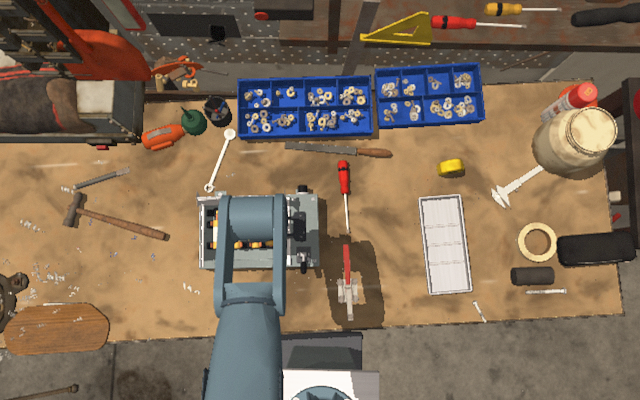

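Emit:
play_rows(
  deltas=[
    {"grip": 0.015, "x": 0.005, "y": -0.035, "z": 0, "spin": -7.8},
    {"grip": 0.015, "x": 0.006, "y": -0.04, "z": 0, "spin": -7.8},
    {"grip": 0.015, "x": 0.006, "y": -0.04, "z": 0, "spin": -7.8},
    {"grip": 0.015, "x": 0.006, "y": -0.04, "z": 0, "spin": -7.8},
    {"grip": 0.015, "x": 0.006, "y": -0.04, "z": 0, "spin": -7.8},
  ],
)

```text
t: 12.65
tcp_pos: [542.9, -54.5, 180.3]
orientation: [-0.998, -2.956, 0.008]
contact_force: [-0.3, 0.3, -0.5]
finger_gap: 0.259
```

Emit:
play_rows(
  deltas=[
    {"grip": 0.015, "x": 0.006, "y": -0.04, "z": 0, "spin": -7.8},
    {"grip": 0.015, "x": 0.006, "y": -0.04, "z": 0, "spin": -7.8},
    {"grip": 0.015, "x": 0.006, "y": -0.04, "z": 0, "spin": -7.8},
    {"grip": 0.015, "x": 0.006, "y": -0.04, "z": 0, "spin": -7.8},
    {"grip": 0.015, "x": 0.006, "y": -0.03, "z": 0, "spin": -7.8},
  ],
)

```text
t: 13.15
tcp_pos: [567.0, -250.8, 167.8]
orientation: [-1.953, -2.408, -0.007]
contact_force: [0.5, -0.5, -1.3]
finger_gap: 0.26
```

Emit:
play_rows(
  deltas=[
    {"grip": 0.015, "x": 0, "y": 0, "z": 0, "spin": 0},
    {"grip": 0.015, "x": 0, "y": 0, "z": 0, "spin": 0},
  ],
)

```text
t: 13.35
tcp_pos: [564.8, -254.1, 162.8]
orientation: [-1.957, -2.395, -0.006]
contact_force: [0.4, 0.4, -1.4]
finger_gap: 0.256
```

```bash
cat > tray.py <<'E'
from h import *
def tray(im):
    p=eyes.camera_params('top')
    hsv=cv2.cvtColor(im,cv2.COLOR_RGB2HSV)
    m=((hsv[...,1]<45)&(hsv[...,2]>120)).astype(np.uint8)
    k=np.zeros_like(m);k[180:320,380:530]=1;m*=k
    m=cv2.morphologyEx(m,cv2.MORPH_CLOSE,np.ones((5,5),np.uint8))
    n,l,st,ce=cv2.connectedComponentsWithStats(m);i=1+np.argmax(st[1:,4])
    ys,xs=np.nonzero(l==i)
    box=cv2.boxPoints(cv2.minAreaRect(np.c_[xs,ys].astype(np.float32)))
    q=np.array([onz(p,b,28)[:2] for b in box])
    c=q.mean(0); e=[q[1]-q[0],q[2]-q[1]]; L=[np.linalg.norm(v) for v in e]
    d=e[int(np.argmax(L))]; d=d*np.sign(d[0]); return c,np.arctan2(d[1],d[0]),L
E
python3 - <<'E'
from tray import *
np.set_printoptions(precision=3,suppress=True)
print(tray(cv2.imread('pics/t3.png')[:,:,::-1]),tray(cv2.imread('pics/t9.png')[:,:,::-1]))
c=snap('side','s10.png');t=snap('top','t10.png');b=snap('wrist','w10.png');s=status.read_state();print(s['tcp_pos'],s['finger_gap']*88,s['orientation'],s['contact_force'])
print(tray(t))
cv2.imwrite('pics/c15.png',np.hstack([t[140:340,340:560],cv2.resize(b,(320,200))])[:,:,::-1])
E
```

```text
(array([ 508.748, -336.723]), np.float64(0.10833351242621181), [np.float64(127.23808849533867), np.float64(278.47562575189653)]) (array([ 508.748, -336.723]), np.float64(0.10833351242621181), [np.float64(127.23808849533867), np.float64(278.47562575189653)])
[ 565.376 -252.92   164.065] 22.638370674682957 [-1.956 -2.399 -0.006] [-0.744  0.234 -1.352]
(array([ 511.805, -337.148]), np.float64(-0.46069004773191413), [np.float64(541.1137833216726), np.float64(252.03567079053664)])
```

View pics/c15.png

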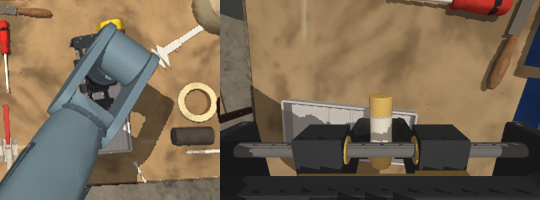

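View pics/w10.png

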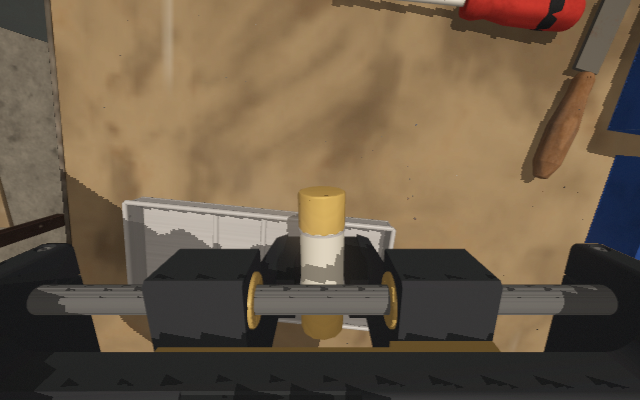

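Emit:
play_rows(
  deltas=[
    {"grip": 0.015, "x": 0.008, "y": -0.03, "z": 0, "spin": -3},
    {"grip": 0.015, "x": 0.008, "y": -0.03, "z": 0, "spin": -2.5},
    {"grip": 0.015, "x": 0.006, "y": -0.015, "z": -0.03, "spin": 0},
    {"grip": 0.015, "x": 0, "y": 0, "z": -0.02, "spin": 0},
    {"grip": 0.015, "x": 0, "y": 0, "z": 0, "spin": 0},
  ],
)

```text
t: 14.0
tcp_pos: [590.2, -322.5, 114.4]
orientation: [-2.057, -2.315, -0.011]
contact_force: [-1.1, -0.2, -1.7]
finger_gap: 0.257
```

Run:
```python
from tray import *
np.set_printoptions(precision=3,suppress=True)
b=snap('wrist','w11.png');c=snap('side','s11.png');s=status.read_state();print(s['tcp_pos'],s['finger_gap']*88,s['orientation'],s['contact_force'])
cv2.imwrite('pics/c16.png',np.hstack([cv2.resize(c[100:200,240:440],(400,200)),cv2.resize(cv2.imread('pics/s0.png' if 0 else 'pics/side0.png')[100:200,240:440,::-1],(400,200))])[:,:,::-1])
```

```text
[ 591.229 -323.066  117.161] 23.104923831126744 [-2.059 -2.318 -0.011] [-0.409 -0.203 -1.671]
```

View pics/w11.png

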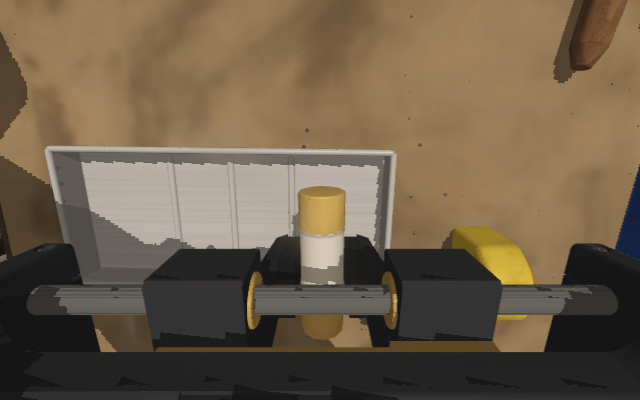

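View pics/c16.png

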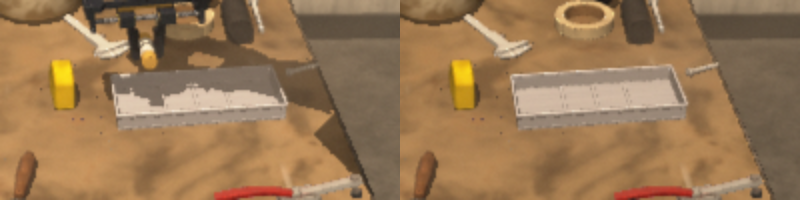

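Run:
```python
from h import *
np.set_printoptions(precision=1,suppress=True)
p=eyes.camera_params('wrist');a=onz(p,(48,147),28);b=onz(p,(395,152),28);print(a,b,np.linalg.norm(a-b),np.arctan2(*(b-a)[1::-1]))
u=(b-a)/np.linalg.norm(b-a);n=np.array([u[1],-u[0],0]);c=(a+b)/2+58*n;print('tray',c,'slots',[c+u*k for k in(80,27,-27,-85)])
```

```text
[ 365.7 -294.8   28. ] [ 639.  -265.9   28. ] 274.7586964334088 0.10538571952768348
tray [ 508.5 -338.    28. ] slots [array([ 588. , -329.6,   28. ]), array([ 535.3, -335.1,   28. ]), array([ 481.6, -340.8,   28. ]), array([ 423.9, -346.9,   28. ])]
```

Emit:
play_rows(
  deltas=[
    {"grip": 0.015, "x": -0.004, "y": -0.005, "z": -0.025, "spin": -0.7},
    {"grip": 0.015, "x": 0, "y": -0.002, "z": -0.025, "spin": 0},
    {"grip": 0.015, "x": 0, "y": 0, "z": -0.02, "spin": 0},
    {"grip": 0.015, "x": 0, "y": 0, "z": -0.004, "spin": 0},
    {"grip": 0.015, "x": 0, "y": 0, "z": 0, "spin": 0},
  ],
)

```text
t: 14.6
tcp_pos: [592.4, -328.6, 51.6]
orientation: [-2.074, -2.322, -0.013]
contact_force: [-0.0, 0.5, -1.0]
finger_gap: 0.256
```

Emit:
play_rows(
  deltas=[
    {"grip": 0.015, "x": -0.004, "y": -0.001, "z": -0.01, "spin": 0},
    {"grip": 0.015, "x": -0.002, "y": 0, "z": -0.01, "spin": 0},
    {"grip": 0.015, "x": 0, "y": 0, "z": 0, "spin": 0},
  ],
)

```text
t: 14.9
tcp_pos: [588.1, -330.3, 34.5]
orientation: [-2.076, -2.329, -0.013]
contact_force: [-1.0, -0.2, -1.4]
finger_gap: 0.257
```

Emit:
play_rows(
  deltas=[
    {"grip": 0.015, "x": -0.002, "y": 0, "z": -0.006, "spin": 0},
    {"grip": 0.015, "x": 0, "y": 0, "z": -0.004, "spin": 0},
    {"grip": 0.015, "x": 0, "y": 0, "z": 0, "spin": 0},
  ],
)

```text
t: 15.2
tcp_pos: [586.1, -330.8, 24.5]
orientation: [-2.077, -2.329, -0.014]
contact_force: [0.2, 0.0, -1.8]
finger_gap: 0.258
```

Emit:
play_rows(
  deltas=[
    {"grip": 0.015, "x": 0, "y": 0, "z": -0.003, "spin": 0},
    {"grip": 0.015, "x": 0, "y": 0, "z": 0, "spin": 0},
  ],
)

```text
t: 15.4
tcp_pos: [586.4, -331.1, 21.6]
orientation: [-2.078, -2.33, -0.014]
contact_force: [0.5, -0.1, 0.6]
finger_gap: 0.256
```

Emit:
play_rows(
  deltas=[
    {"grip": 0.034, "x": 0, "y": 0, "z": 0, "spin": 0},
    {"grip": 0.034, "x": 0, "y": 0, "z": 0, "spin": 0},
    {"grip": 0.034, "x": 0, "y": 0, "z": 0, "spin": 0},
  ],
)

```text
t: 15.7
tcp_pos: [586.8, -331.4, 22.1]
orientation: [-2.078, -2.33, -0.014]
contact_force: [0.6, -0.5, 0.6]
finger_gap: 0.384
```

Emit:
play_rows(
  deltas=[
    {"grip": 0.034, "x": 0, "y": 0, "z": 0.015, "spin": 0},
    {"grip": 0.034, "x": 0, "y": 0, "z": 0.04, "spin": 0},
    {"grip": 0.038, "x": 0, "y": 0, "z": 0.045, "spin": 0},
    {"grip": 0.038, "x": 0, "y": 0.02, "z": 0.045, "spin": 0},
    {"grip": 0.038, "x": 0, "y": 0.04, "z": 0, "spin": 0},
  ],
)

```text
t: 16.2
tcp_pos: [585.3, -273.7, 175.0]
orientation: [-2.085, -2.325, -0.014]
contact_force: [1.3, 0.1, 0.9]
finger_gap: 0.43
```

Run:
```python
from tray import *
b=snap('wrist','w12.png');s=status.read_state();print(s['tcp_pos'],s['finger_gap']*88,s['orientation'],s['contact_force'])
```

```text
[ 584.23353377 -265.30679845  171.78009371] 37.82856786632855 [-2.07505474 -2.32352387 -0.01690545] [ 2.09178441  3.52048788 -1.44061284]
```

View pics/w12.png

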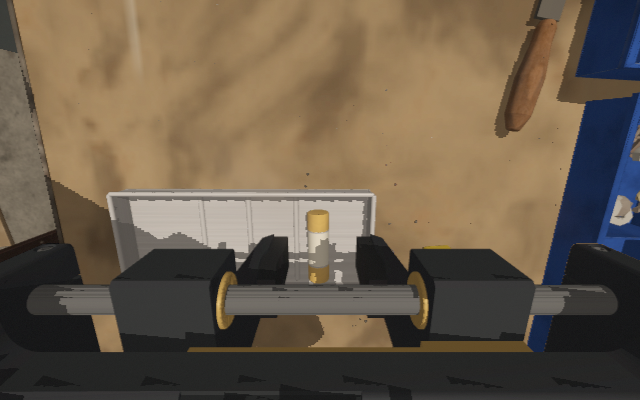

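Emit:
play_rows(
  deltas=[
    {"grip": 0.038, "x": -0.006, "y": 0.04, "z": 0.015, "spin": 7.7},
    {"grip": 0.038, "x": -0.006, "y": 0.042, "z": 0.015, "spin": 7.7},
    {"grip": 0.038, "x": -0.006, "y": 0.042, "z": 0.005, "spin": 7.7},
    {"grip": 0.038, "x": -0.006, "y": 0.042, "z": 0, "spin": 7.7},
    {"grip": 0.038, "x": -0.006, "y": 0.042, "z": 0, "spin": 7.7},
  ],
)

```text
t: 16.75
tcp_pos: [553.0, -53.5, 213.5]
orientation: [-1.166, -2.894, -0.003]
contact_force: [-0.3, 1.0, -0.5]
finger_gap: 0.431
```

Emit:
play_rows(
  deltas=[
    {"grip": 0.038, "x": -0.006, "y": 0.042, "z": 0, "spin": 7.7},
    {"grip": 0.038, "x": -0.006, "y": 0.042, "z": 0, "spin": 7.7},
    {"grip": 0.038, "x": -0.006, "y": 0.042, "z": 0, "spin": 7.7},
    {"grip": 0.038, "x": -0.006, "y": 0.042, "z": 0, "spin": 7.7},
    {"grip": 0.038, "x": -0.006, "y": 0.042, "z": 0, "spin": 7.7},
  ],
)

```text
t: 17.25
tcp_pos: [520.5, 165.0, 219.1]
orientation: [-0.101, -3.125, 0.006]
contact_force: [1.3, -0.8, -0.2]
finger_gap: 0.433
```

Emit:
play_rows(
  deltas=[
    {"grip": 0.038, "x": 0, "y": 0.018, "z": -0.01, "spin": 3.2},
    {"grip": 0.038, "x": 0, "y": 0.006, "z": -0.03, "spin": 3},
    {"grip": 0.038, "x": 0, "y": 0, "z": -0.04, "spin": 0},
    {"grip": 0.038, "x": 0, "y": 0, "z": -0.02, "spin": 0},
    {"grip": 0.038, "x": 0, "y": 0, "z": 0, "spin": 0},
  ],
)

```text
t: 17.75
tcp_pos: [519.3, 197.8, 122.7]
orientation: [0.1, -3.134, 0.003]
contact_force: [-0.0, 0.0, -0.6]
finger_gap: 0.434
```

Run:
```python
from tray import *
b=snap('wrist','w13.png');s=status.read_state();print(s['tcp_pos'],s['finger_gap']*88,s['orientation'],s['contact_force'])
```

```text
[520.12474118 197.811292   124.09978313] 37.72941968734406 [ 9.94882174e-02 -3.13588575e+00  2.76319275e-03] [-0.6631112   0.00486157  0.27053024]
```

View pics/w13.png

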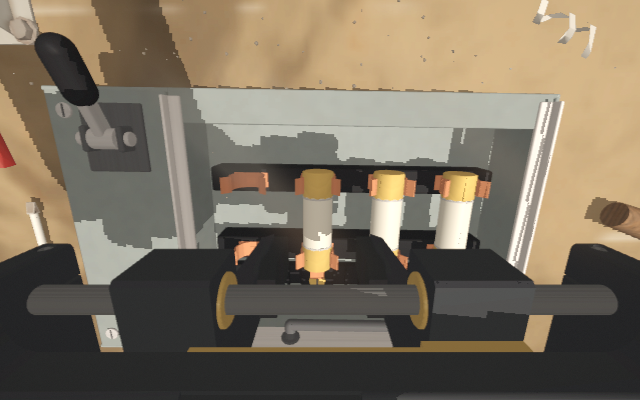

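Emit:
play_rows(
  deltas=[
    {"grip": 0.038, "x": 0.002, "y": -0.003, "z": -0.025, "spin": -0.8},
    {"grip": 0.038, "x": 0, "y": 0, "z": -0.025, "spin": 0},
    {"grip": 0.038, "x": -0.002, "y": 0, "z": -0.015, "spin": 0},
    {"grip": 0.038, "x": -0.001, "y": 0, "z": 0, "spin": 0},
    {"grip": 0.038, "x": 0, "y": 0, "z": 0, "spin": 0},
  ],
)

```text
t: 18.3
tcp_pos: [525.9, 195.0, 67.9]
orientation: [-0.075, 3.13, -0.0]
contact_force: [0.5, 0.0, 0.8]
finger_gap: 0.429
```

Emit:
play_rows(
  deltas=[
    {"grip": 0.038, "x": -0.002, "y": -0.001, "z": -0.01, "spin": 0},
    {"grip": 0.038, "x": -0.001, "y": 0, "z": -0.008, "spin": 0},
    {"grip": 0.038, "x": 0, "y": 0, "z": 0, "spin": 0},
  ],
)

```text
t: 18.6
tcp_pos: [525.5, 194.2, 52.8]
orientation: [-0.075, 3.124, 0.001]
contact_force: [0.7, -0.2, -0.3]
finger_gap: 0.433
```

Emit:
play_rows(
  deltas=[
    {"grip": 0.038, "x": -0.001, "y": 0, "z": -0.004, "spin": 0},
    {"grip": 0.038, "x": 0, "y": 0, "z": -0.002, "spin": 0},
    {"grip": 0.038, "x": 0, "y": 0, "z": 0, "spin": 0},
  ],
)

```text
t: 18.9
tcp_pos: [524.7, 194.3, 46.7]
orientation: [-0.075, 3.123, 0.001]
contact_force: [-0.0, -0.5, 0.5]
finger_gap: 0.432
```

Emit:
play_rows(
  deltas=[
    {"grip": 0.015, "x": 0, "y": 0, "z": 0, "spin": 0},
    {"grip": 0.015, "x": 0, "y": 0, "z": 0, "spin": 0},
    {"grip": 0.015, "x": 0, "y": 0, "z": 0, "spin": 0},
    {"grip": 0.015, "x": 0, "y": 0, "z": 0, "spin": 0},
  ],
)

```text
t: 19.3
tcp_pos: [524.7, 194.4, 46.7]
orientation: [-0.075, 3.123, 0.001]
contact_force: [-0.0, -0.5, -0.8]
finger_gap: 0.26
```

Emit:
play_rows(
  deltas=[
    {"grip": 0.015, "x": 0, "y": 0, "z": 0.005, "spin": 0},
    {"grip": 0.015, "x": 0, "y": 0, "z": 0.006, "spin": 0},
    {"grip": 0.015, "x": 0, "y": 0, "z": 0.008, "spin": 0},
    {"grip": 0.015, "x": 0, "y": 0, "z": 0.025, "spin": 0},
    {"grip": 0.015, "x": 0, "y": 0, "z": 0.04, "spin": 0},
  ],
)

```text
t: 19.8
tcp_pos: [518.8, 193.4, 127.6]
orientation: [-0.075, 3.138, -0.001]
contact_force: [-0.1, -0.5, -1.7]
finger_gap: 0.257
```

Emit:
play_rows(
  deltas=[
    {"grip": 0.015, "x": 0, "y": 0, "z": 0.035, "spin": 0},
    {"grip": 0.015, "x": 0.001, "y": -0.03, "z": 0.02, "spin": -5},
    {"grip": 0.015, "x": 0.001, "y": -0.04, "z": 0, "spin": -7.2},
    {"grip": 0.015, "x": 0.001, "y": -0.04, "z": 0, "spin": -7.2},
    {"grip": 0.015, "x": 0.001, "y": -0.04, "z": 0, "spin": -7.2},
  ],
)

```text
t: 20.3
tcp_pos: [528.2, 44.0, 200.7]
orientation: [0.654, 3.046, -0.001]
contact_force: [0.8, -0.8, -0.7]
finger_gap: 0.257
```

Emit:
play_rows(
  deltas=[
    {"grip": 0.015, "x": 0.001, "y": -0.042, "z": 0, "spin": -7.2},
    {"grip": 0.015, "x": 0.001, "y": -0.042, "z": 0, "spin": -7.2},
    {"grip": 0.015, "x": 0.001, "y": -0.042, "z": 0, "spin": -7.2},
    {"grip": 0.015, "x": 0.001, "y": -0.042, "z": 0, "spin": -7.2},
    {"grip": 0.015, "x": 0.001, "y": -0.042, "z": 0, "spin": -7.2},
  ],
)

```text
t: 20.8
tcp_pos: [534.3, -174.8, 210.5]
orientation: [1.591, 2.665, -0.016]
contact_force: [1.0, 0.9, -0.9]
finger_gap: 0.259
```

Emit:
play_rows(
  deltas=[
    {"grip": 0.015, "x": 0.001, "y": -0.042, "z": 0, "spin": -6},
    {"grip": 0.015, "x": 0.001, "y": -0.03, "z": 0, "spin": -4},
    {"grip": 0.015, "x": 0, "y": 0, "z": 0, "spin": 0},
  ],
)

```text
t: 21.1
tcp_pos: [536.3, -256.0, 216.1]
orientation: [1.834, 2.495, -0.024]
contact_force: [0.0, 0.2, -1.0]
finger_gap: 0.258
```

Emit:
play_rows(
  deltas=[
    {"grip": 0.015, "x": 0, "y": -0.03, "z": -0.03, "spin": -5.5},
    {"grip": 0.015, "x": 0, "y": -0.03, "z": -0.03, "spin": -5.5},
    {"grip": 0.015, "x": 0, "y": -0.01, "z": -0.03, "spin": 0},
    {"grip": 0.015, "x": 0, "y": 0, "z": 0, "spin": 0},
    {"grip": 0.015, "x": 0, "y": 0, "z": 0, "spin": 0},
  ],
)

```text
t: 21.6
tcp_pos: [539.0, -327.7, 132.3]
orientation: [2.063, 2.297, -0.029]
contact_force: [-0.1, -0.2, -0.1]
finger_gap: 0.258
```

Run:
```python
from tray import *
b=snap('wrist','w14.png');s=status.read_state();print(s['tcp_pos'],s['finger_gap']*88,s['orientation'],s['contact_force'])
```

```text
[ 538.8043017  -327.31713513  132.17054768] 22.5718234150935 [ 2.06307229  2.2983858  -0.02899618] [-0.61522263  0.23150798 -0.5078927 ]
```

View pics/w14.png

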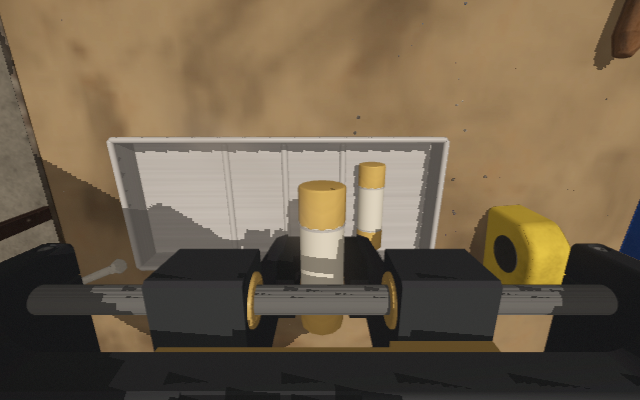

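```bash
cat > tw.py <<'E'
from h import *
np.set_printoptions(precision=1,suppress=True)
def tw(l,r,extra=(),p=None):
    p=p or eyes.camera_params('wrist');a=onz(p,l,28);b=onz(p,r,28);L=np.linalg.norm(a-b);u=(b-a)/L;n=np.array([u[1],-u[0],0]);c=(a+b)/2+58*n
    print('L',L,'yaw',np.degrees(np.arctan2(u[1],u[0])),'tray',c[:2],'slots',[(k,(c+u*k)[:2]) for k in(80,27,-27,-80)])
    for e,z in extra:
        X=onz(p,e,z)-c;print(e,'tray xy',X@u,-(X@n))
E
python3 -c "
from tw import *
tw((110,141),(448,140),[((371,205),22),((372,163),20),((343,155),7)])"
```

```text
L 272.0610105058743 yaw 6.247528821312434 tray [ 508.3 -337.9] slots [(80, array([ 587.8, -329.2])), (27, array([ 535.1, -334.9])), (-27, array([ 481.5, -340.8])), (-80, array([ 428.8, -346.6]))]
(371, 205) tray xy 77.26099944520114 0.1655774182488159
(372, 163) tray xy 76.40829668226311 37.82154808464729
(343, 155) tray xy 52.44601097755326 42.708022536136745
```

Emit:
play_rows(
  deltas=[
    {"grip": 0.015, "x": -0.006, "y": -0.006, "z": -0.025, "spin": 0},
    {"grip": 0.015, "x": -0.001, "y": -0.001, "z": -0.03, "spin": 0},
    {"grip": 0.015, "x": -0.001, "y": 0, "z": -0.025, "spin": 0},
    {"grip": 0.015, "x": -0.001, "y": 0, "z": -0.01, "spin": 0},
    {"grip": 0.015, "x": 0, "y": 0, "z": 0, "spin": 0},
  ],
)

```text
t: 22.15
tcp_pos: [536.5, -333.0, 52.8]
orientation: [2.042, 2.295, -0.027]
contact_force: [1.1, 0.8, -1.0]
finger_gap: 0.258
```

Emit:
play_rows(
  deltas=[
    {"grip": 0.015, "x": -0.004, "y": -0.001, "z": -0.01, "spin": -0.8},
    {"grip": 0.015, "x": -0.002, "y": 0, "z": -0.01, "spin": 0},
    {"grip": 0.015, "x": 0, "y": 0, "z": -0.004, "spin": 0},
    {"grip": 0.015, "x": 0, "y": 0, "z": 0, "spin": 0},
  ],
)

```text
t: 22.55
tcp_pos: [532.9, -335.1, 32.4]
orientation: [2.052, 2.275, -0.028]
contact_force: [-0.3, 0.4, -0.6]
finger_gap: 0.258
```

Emit:
play_rows(
  deltas=[
    {"grip": 0.015, "x": 0, "y": 0, "z": -0.006, "spin": 0},
    {"grip": 0.015, "x": 0, "y": 0, "z": -0.003, "spin": 0},
    {"grip": 0.015, "x": 0, "y": 0, "z": 0, "spin": 0},
  ],
)

```text
t: 22.85
tcp_pos: [533.3, -335.6, 23.3]
orientation: [2.052, 2.274, -0.028]
contact_force: [-0.4, -0.1, -1.4]
finger_gap: 0.256
```

Emit:
play_rows(
  deltas=[
    {"grip": 0.015, "x": 0, "y": 0, "z": -0.002, "spin": 0},
    {"grip": 0.015, "x": 0, "y": 0, "z": 0, "spin": 0},
    {"grip": 0.034, "x": 0, "y": 0, "z": 0, "spin": 0},
    {"grip": 0.034, "x": 0, "y": 0, "z": 0, "spin": 0},
    {"grip": 0.034, "x": 0, "y": 0, "z": 0, "spin": 0},
  ],
)

```text
t: 23.35
tcp_pos: [534.0, -336.3, 22.1]
orientation: [2.051, 2.273, -0.028]
contact_force: [0.1, 1.1, 0.4]
finger_gap: 0.385
```

Emit:
play_rows(
  deltas=[
    {"grip": 0.034, "x": 0, "y": 0, "z": 0.015, "spin": 0},
    {"grip": 0.034, "x": 0, "y": 0, "z": 0.04, "spin": 0},
    {"grip": 0.038, "x": 0, "y": 0, "z": 0.045, "spin": 0},
    {"grip": 0.038, "x": 0, "y": 0.03, "z": 0.045, "spin": 3},
    {"grip": 0.038, "x": 0, "y": 0.04, "z": 0.02, "spin": 7},
  ],
)

```text
t: 23.85
tcp_pos: [531.3, -269.5, 188.4]
orientation: [1.848, 2.444, -0.02]
contact_force: [0.4, -0.2, 0.5]
finger_gap: 0.435
```

Run:
```python
from tray import *
b=snap('wrist','w15.png');s=status.read_state();print(s['tcp_pos'],s['finger_gap']*88,s['orientation'],s['contact_force'])
```

```text
[ 532.27589806 -263.83924115  190.7605989 ] 38.17286348993576 [ 1.83406455  2.45404706 -0.01571754] [3.72970335 2.27459811 1.53031358]
```

View pics/w15.png

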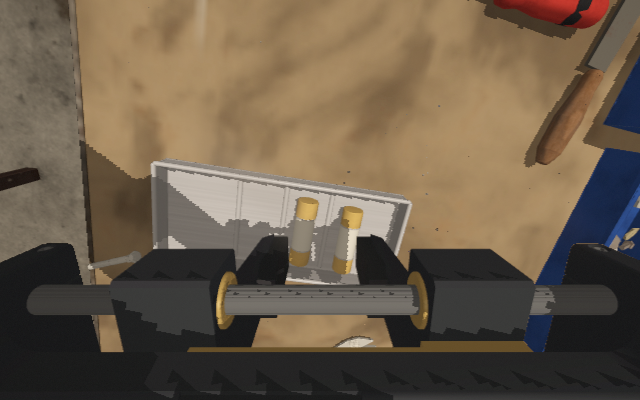

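Emit:
play_rows(
  deltas=[
    {"grip": 0.038, "x": -0.001, "y": 0.04, "z": 0.01, "spin": 6.2},
    {"grip": 0.038, "x": -0.001, "y": 0.043, "z": 0.01, "spin": 6.2},
    {"grip": 0.038, "x": -0.001, "y": 0.043, "z": 0, "spin": 6.2},
    {"grip": 0.038, "x": -0.001, "y": 0.043, "z": 0, "spin": 6.2},
    {"grip": 0.038, "x": -0.001, "y": 0.043, "z": 0, "spin": 6.2},
  ],
)

```text
t: 24.4
tcp_pos: [528.2, -48.4, 220.6]
orientation: [1.086, 2.85, 0.02]
contact_force: [0.5, 0.2, 0.2]
finger_gap: 0.426
```

Emit:
play_rows(
  deltas=[
    {"grip": 0.038, "x": -0.001, "y": 0.043, "z": 0, "spin": 6.2},
    {"grip": 0.038, "x": -0.001, "y": 0.043, "z": 0, "spin": 6.2},
    {"grip": 0.038, "x": -0.001, "y": 0.043, "z": 0, "spin": 6.2},
    {"grip": 0.038, "x": -0.001, "y": 0.043, "z": 0, "spin": 6.2},
    {"grip": 0.038, "x": -0.001, "y": 0.043, "z": 0, "spin": 6.2},
  ],
)

```text
t: 24.9
tcp_pos: [521.8, 175.4, 226.6]
orientation: [0.252, 3.038, 0.061]
contact_force: [0.7, 0.4, 0.3]
finger_gap: 0.431
```

Emit:
play_rows(
  deltas=[
    {"grip": 0.038, "x": -0.001, "y": 0.035, "z": 0, "spin": 6.2},
    {"grip": 0.038, "x": -0.001, "y": 0.02, "z": -0.02, "spin": 4},
    {"grip": 0.038, "x": 0, "y": 0, "z": -0.03, "spin": 0},
    {"grip": 0.038, "x": 0, "y": 0, "z": -0.02, "spin": 0},
    {"grip": 0.038, "x": 0, "y": 0, "z": 0, "spin": 0},
  ],
)

```text
t: 25.4
tcp_pos: [519.0, 239.9, 161.1]
orientation: [-0.049, 3.044, 0.079]
contact_force: [-0.3, 0.0, 0.1]
finger_gap: 0.429
```

Run:
```python
from tray import *
from scipy.spatial.transform import Rotation as Ro
np.set_printoptions(precision=4,suppress=True)
b=snap('wrist','w16.png');s=status.read_state();print(s['tcp_pos'],s['orientation'],s['joint_pos'])
for o in([-.506,-3.1,.003],[-.126,3.091,-.003],[.062,-3.107,.021],[-.075,3.123,.001],[2.063,2.298,-.029],[1.834,2.454,-.0157],[1.086,2.85,.02],[.252,3.038,.061],s['orientation']):
    R=Ro.from_rotvec(o).as_matrix();print('z',R[:,2],'y',R[:,1])
```

```text
[519.9445 240.0241 162.6712] [-0.0481  3.0414  0.0798] [ 0.208   0.205   1.7773  0.0375  1.0527 -1.4113]
z [-0.0009 -0.0018 -1.    ] y [ 0.318   0.9481 -0.002 ]
z [ 0.048   0.     -0.9988] y [-0.0813  0.9967 -0.0039]
z [-0.0336 -0.0142 -0.9993] y [-0.0401  0.9991 -0.0128]
z [ 0.0177  0.0011 -0.9998] y [-0.048   0.9988  0.0002]
z [ 0.0271 -0.0495 -0.9984] y [0.9939 0.108  0.0216]
z [ 0.0562 -0.0548 -0.9969] y [0.958  0.2843 0.0384]
z [ 0.0902 -0.0204 -0.9957] y [0.6635 0.7469 0.0448]
z [ 0.0954  0.0321 -0.9949] y [0.1625 0.9856 0.0474]
z [ 0.0977  0.0539 -0.9938] y [-0.0341  0.9981  0.0508]
```

View pics/w16.png

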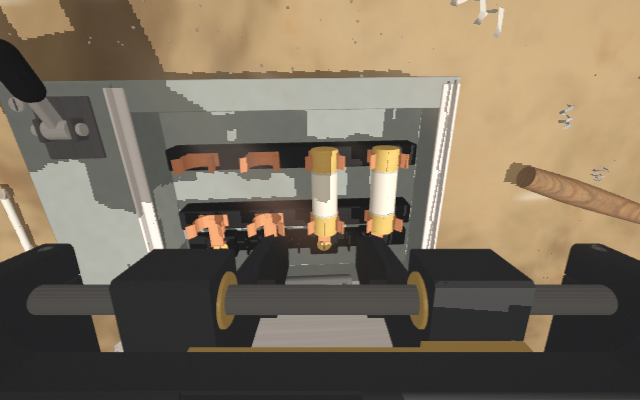

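Emit:
play_rows(
  deltas=[
    {"grip": 0.038, "x": 0, "y": 0.008, "z": 0.045, "spin": 0},
    {"grip": 0.038, "x": 0, "y": 0, "z": 0.045, "spin": 0},
    {"grip": 0.038, "x": 0, "y": 0, "z": 0.045, "spin": 0},
    {"grip": 0.038, "x": 0, "y": 0, "z": 0, "spin": 0},
    {"grip": 0.038, "x": 0, "y": 0, "z": 0, "spin": 0},
  ],
)

```text
t: 25.95
tcp_pos: [519.8, 246.7, 310.7]
orientation: [-0.043, 3.035, 0.081]
contact_force: [-0.8, -0.6, -1.2]
finger_gap: 0.432
```

Emit:
play_rows(
  deltas=[
    {"grip": 0.038, "x": 0, "y": 0, "z": -0.01, "spin": 0},
    {"grip": 0.038, "x": 0, "y": 0, "z": -0.01, "spin": 0},
    {"grip": 0.038, "x": 0, "y": 0, "z": -0.01, "spin": 0},
    {"grip": 0.038, "x": 0, "y": 0, "z": -0.01, "spin": 0},
    {"grip": 0.038, "x": 0, "y": 0, "z": -0.01, "spin": 0},
  ],
)

```text
t: 26.45
tcp_pos: [518.5, 245.7, 254.9]
orientation: [-0.041, 3.038, 0.08]
contact_force: [-0.4, 0.9, -1.1]
finger_gap: 0.432
```

Emit:
play_rows(
  deltas=[
    {"grip": 0.038, "x": 0.005, "y": 0, "z": -0.04, "spin": 0},
    {"grip": 0.038, "x": 0.005, "y": 0, "z": -0.04, "spin": 0},
    {"grip": 0.038, "x": 0.005, "y": 0, "z": -0.025, "spin": 0},
    {"grip": 0.038, "x": 0.01, "y": 0, "z": 0, "spin": 0},
    {"grip": 0.038, "x": 0.01, "y": 0, "z": 0, "spin": 0},
  ],
)

```text
t: 26.95
tcp_pos: [550.4, 245.2, 139.6]
orientation: [-0.042, 3.046, 0.078]
contact_force: [-0.6, 0.2, -0.6]
finger_gap: 0.431
```

Emit:
play_rows(
  deltas=[
    {"grip": 0.038, "x": 0.01, "y": 0, "z": 0, "spin": 0},
    {"grip": 0.038, "x": 0.01, "y": 0, "z": 0, "spin": 0},
    {"grip": 0.038, "x": 0.008, "y": 0, "z": 0, "spin": 0},
    {"grip": 0.038, "x": 0.005, "y": 0, "z": 0, "spin": 0},
    {"grip": 0.038, "x": 0.004, "y": 0, "z": 0, "spin": 0},
  ],
)

```text
t: 27.45
tcp_pos: [592.6, 245.7, 144.3]
orientation: [-0.043, 3.044, 0.08]
contact_force: [-20.3, -2.2, 9.8]
finger_gap: 0.433
```

Emit:
play_rows(
  deltas=[
    {"grip": 0.038, "x": 0.004, "y": 0, "z": -0.002, "spin": 0},
    {"grip": 0.038, "x": 0.004, "y": 0, "z": -0.001, "spin": 0},
    {"grip": 0.038, "x": 0.004, "y": 0, "z": 0, "spin": 0},
    {"grip": 0.038, "x": 0.004, "y": 0, "z": 0, "spin": 0},
  ],
)

```text
t: 27.85
tcp_pos: [592.9, 246.1, 143.1]
orientation: [-0.055, 3.083, 0.073]
contact_force: [-16.9, -3.2, 11.5]
finger_gap: 0.428
```

Works; tilt dropped from 0.10 to 0.06. Repeat.

Emit:
play_rows(
  deltas=[
    {"grip": 0.038, "x": 0.004, "y": 0, "z": -0.001, "spin": 0},
    {"grip": 0.038, "x": 0.004, "y": 0, "z": -0.001, "spin": 0},
    {"grip": 0.038, "x": 0.004, "y": 0, "z": 0, "spin": 0},
    {"grip": 0.038, "x": 0.004, "y": 0, "z": 0, "spin": 0},
    {"grip": 0.038, "x": 0.004, "y": 0, "z": 0, "spin": 0},
  ],
)

```text
t: 28.35
tcp_pos: [593.3, 246.2, 143.0]
orientation: [-0.068, 3.13, 0.064]
contact_force: [-17.0, -3.6, 10.8]
finger_gap: 0.433
```

Emit:
play_rows(
  deltas=[
    {"grip": 0.038, "x": 0.003, "y": 0, "z": 0, "spin": 0},
    {"grip": 0.038, "x": -0.02, "y": 0, "z": 0, "spin": 0},
    {"grip": 0.038, "x": -0.03, "y": 0, "z": 0, "spin": 0},
    {"grip": 0.038, "x": -0.015, "y": 0, "z": -0.015, "spin": 0},
    {"grip": 0.038, "x": 0, "y": 0, "z": 0, "spin": 0},
  ],
)

```text
t: 28.85
tcp_pos: [527.1, 246.4, 129.8]
orientation: [-0.07, 3.135, 0.064]
contact_force: [-0.2, -0.0, 0.0]
finger_gap: 0.433
```

```bash
cat > st.py <<'E'
from h import *
from scipy.spatial.transform import Rotation as Ro
np.set_printoptions(precision=3,suppress=True)
def st():
    s=status.read_state();R=Ro.from_rotvec(s['orientation']).as_matrix()
    print(s['t'],s['tcp_pos'],'z',R[:,2],'yaw',np.degrees(np.arctan2(R[1,1],R[0,1])),'gap',s['finger_gap']*88,s['contact_force'])
E
python3 - <<'E'
from st import *
b=snap('wrist','w17.png');st()
E
```

```text
28.9 [529.147 246.596 131.427] z [ 0.007  0.041 -0.999] yaw 92.554437997253 gap 38.18382048985436 [-0.518 -0.311  0.766]
```

View pics/w17.png

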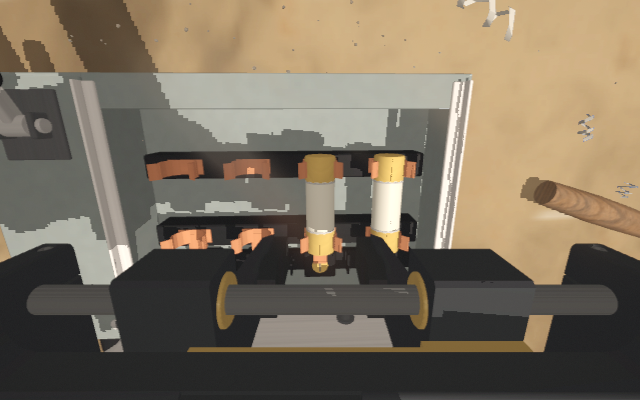

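Emit:
play_rows(
  deltas=[
    {"grip": 0.038, "x": -0.004, "y": 0.002, "z": -0.025, "spin": 0},
    {"grip": 0.038, "x": -0.002, "y": 0, "z": -0.025, "spin": 0},
    {"grip": 0.038, "x": -0.002, "y": 0, "z": -0.015, "spin": 0},
    {"grip": 0.038, "x": -0.001, "y": 0, "z": 0, "spin": 0},
    {"grip": 0.038, "x": 0, "y": 0, "z": 0, "spin": 0},
  ],
)

```text
t: 29.4
tcp_pos: [529.6, 249.7, 71.5]
orientation: [-0.068, 3.118, 0.068]
contact_force: [1.1, 0.1, 0.1]
finger_gap: 0.433
```

Emit:
play_rows(
  deltas=[
    {"grip": 0.038, "x": -0.004, "y": -0.001, "z": -0.01, "spin": 0},
    {"grip": 0.038, "x": -0.003, "y": 0, "z": -0.01, "spin": 0},
    {"grip": 0.038, "x": -0.001, "y": 0, "z": -0.003, "spin": 0},
    {"grip": 0.038, "x": 0, "y": 0, "z": 0, "spin": 0},
  ],
)

```text
t: 29.8
tcp_pos: [524.1, 248.9, 49.8]
orientation: [-0.067, 3.113, 0.07]
contact_force: [0.8, -0.1, 1.1]
finger_gap: 0.431
```

Emit:
play_rows(
  deltas=[
    {"grip": 0.038, "x": -0.002, "y": -0.001, "z": -0.003, "spin": 0},
    {"grip": 0.038, "x": 0, "y": 0, "z": 0, "spin": 0},
    {"grip": 0.015, "x": 0, "y": 0, "z": 0, "spin": 0},
    {"grip": 0.015, "x": 0, "y": 0, "z": 0, "spin": 0},
    {"grip": 0.015, "x": 0, "y": 0, "z": 0, "spin": 0},
  ],
)

```text
t: 30.3
tcp_pos: [522.3, 248.0, 47.2]
orientation: [-0.068, 3.112, 0.07]
contact_force: [0.1, 0.5, -0.0]
finger_gap: 0.256
```

Emit:
play_rows(
  deltas=[
    {"grip": 0.015, "x": 0, "y": 0, "z": 0, "spin": 0},
  ],
)

```text
t: 30.4
tcp_pos: [522.3, 248.0, 47.2]
orientation: [-0.068, 3.112, 0.07]
contact_force: [-0.2, -0.2, 0.0]
finger_gap: 0.256
```

Emit:
play_rows(
  deltas=[
    {"grip": 0.015, "x": 0, "y": 0, "z": 0.005, "spin": 0},
    {"grip": 0.015, "x": 0, "y": 0, "z": 0.006, "spin": 0},
    {"grip": 0.015, "x": 0, "y": 0, "z": 0.008, "spin": 0},
    {"grip": 0.015, "x": 0, "y": 0, "z": 0.025, "spin": 0},
    {"grip": 0.015, "x": 0, "y": 0, "z": 0.04, "spin": 0},
  ],
)

```text
t: 30.9
tcp_pos: [516.6, 246.7, 128.1]
orientation: [-0.067, 3.126, 0.066]
contact_force: [0.2, 0.9, -0.2]
finger_gap: 0.257
```

Emit:
play_rows(
  deltas=[
    {"grip": 0.015, "x": 0, "y": 0, "z": 0.035, "spin": 0},
    {"grip": 0.015, "x": 0, "y": 0, "z": 0.015, "spin": 0},
    {"grip": 0.015, "x": 0, "y": 0, "z": 0, "spin": 0},
  ],
)

```text
t: 31.2
tcp_pos: [520.8, 247.7, 190.6]
orientation: [-0.068, 3.111, 0.07]
contact_force: [0.2, 0.4, -1.2]
finger_gap: 0.259
```

Run:
```python
from st import *
from tray import tray
t=snap('top','t18.png');st();print(tray(t));b=snap('wrist','w18.png')
cv2.imwrite('pics/c18.png',np.hstack([t[150:350,340:560],cv2.resize(b,(320,200))])[:,:,::-1])
```

```text
31.25 [520.602 247.645 189.641] z [ 0.028  0.045 -0.999] yaw 92.52526206756347 gap 22.61904943169068 [0.726 0.673 0.461]
(array([ 499.943, -346.394]), np.float64(0.1208553466839173), [np.float64(127.62676842997493), np.float64(278.48239161295425)])
```

View pics/c18.png

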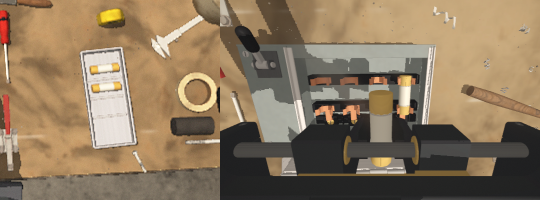

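Emit:
play_rows(
  deltas=[
    {"grip": 0.015, "x": -0.003, "y": -0.03, "z": 0.01, "spin": -5},
    {"grip": 0.015, "x": -0.004, "y": -0.042, "z": 0, "spin": -6.6},
    {"grip": 0.015, "x": -0.004, "y": -0.042, "z": 0, "spin": -6.6},
    {"grip": 0.015, "x": -0.004, "y": -0.042, "z": 0, "spin": -6.6},
    {"grip": 0.015, "x": -0.004, "y": -0.042, "z": 0, "spin": -6.6},
  ],
)

```text
t: 31.8
tcp_pos: [495.1, 47.8, 191.1]
orientation: [0.794, 3.012, 0.056]
contact_force: [1.2, -0.3, -0.8]
finger_gap: 0.257
```

Emit:
play_rows(
  deltas=[
    {"grip": 0.015, "x": -0.004, "y": -0.042, "z": 0, "spin": -6.6},
    {"grip": 0.015, "x": -0.004, "y": -0.042, "z": 0, "spin": -6.6},
    {"grip": 0.015, "x": -0.004, "y": -0.042, "z": 0, "spin": -6.6},
    {"grip": 0.015, "x": -0.004, "y": -0.042, "z": 0, "spin": -6.6},
    {"grip": 0.015, "x": -0.004, "y": -0.042, "z": 0, "spin": -6.6},
  ],
)

```text
t: 32.3
tcp_pos: [468.1, -168.5, 183.6]
orientation: [1.651, 2.645, 0.044]
contact_force: [0.7, 0.6, 0.4]
finger_gap: 0.256
```

Emit:
play_rows(
  deltas=[
    {"grip": 0.015, "x": -0.003, "y": -0.042, "z": 0, "spin": -6.6},
    {"grip": 0.015, "x": -0.003, "y": -0.04, "z": 0, "spin": -6},
    {"grip": 0.015, "x": 0, "y": -0.03, "z": 0, "spin": -3},
    {"grip": 0.015, "x": 0, "y": 0, "z": -0.02, "spin": 0},
    {"grip": 0.015, "x": 0, "y": 0, "z": 0, "spin": 0},
  ],
)

```text
t: 32.8
tcp_pos: [455.9, -288.4, 155.5]
orientation: [2.028, 2.379, 0.038]
contact_force: [-0.3, 0.8, -0.1]
finger_gap: 0.259
```

Run:
```python
from st import *
b=snap('wrist','w19.png');st()
```

```text
32.85 [ 456.886 -289.149  157.205] z [ 0.029  0.007 -1.   ] yaw 9.138817474012024 gap 22.796574429115115 [-0.409 -1.01  -0.608]
```

View pics/w19.png

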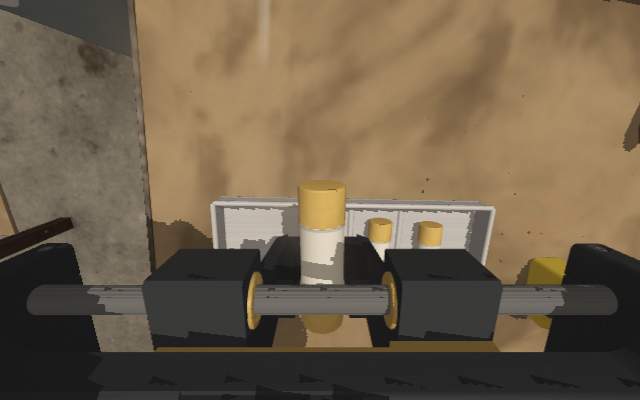

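```bash
python3 -c "
from tw import *
tw((213,203),(494,208),[((380,222),20),((430,225),20),((343,213),7)])"
```

```text
L 273.41529079340376 yaw 7.595403571002566 tray [ 501.4 -347.7] slots [(80, array([ 580.7, -337.2])), (27, array([ 528.2, -344.2])), (-27, array([ 474.7, -351.3])), (-80, array([ 422.1, -358.3]))]
(380, 222) tray xy 26.866659156281095 38.72587883411797
(430, 225) tray xy 78.79554803888527 36.32515895554178
(343, 213) tray xy -9.80551745337996 43.52665247233473
```

Emit:
play_rows(
  deltas=[
    {"grip": 0.015, "x": 0.008, "y": -0.028, "z": -0.01, "spin": -1},
    {"grip": 0.015, "x": 0.008, "y": -0.028, "z": -0.025, "spin": -0.8},
    {"grip": 0.015, "x": 0.002, "y": -0.004, "z": -0.025, "spin": 0},
    {"grip": 0.015, "x": 0, "y": 0, "z": -0.015, "spin": 0},
    {"grip": 0.015, "x": 0, "y": 0, "z": 0, "spin": 0},
  ],
)

```text
t: 33.35
tcp_pos: [477.0, -347.8, 81.7]
orientation: [2.056, 2.35, 0.038]
contact_force: [-1.1, 0.2, -0.7]
finger_gap: 0.255
```

Run:
```python
from st import *
b=snap('wrist','w20.png');st()
```

```text
33.4 [ 477.454 -348.018   82.752] z [ 0.031  0.005 -0.999] yaw 7.637336480839397 gap 22.65765479542599 [ 0.544  0.103 -0.259]
```

View pics/w20.png

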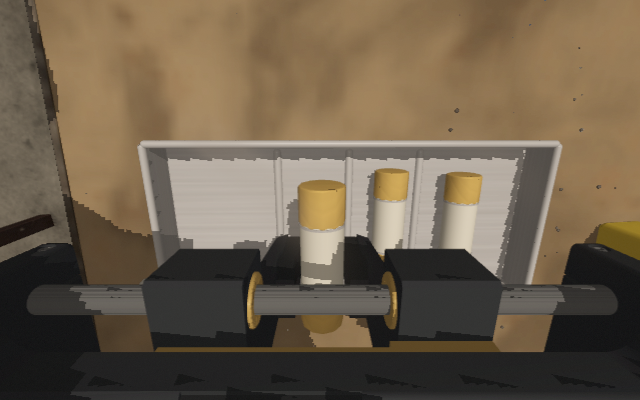

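Emit:
play_rows(
  deltas=[
    {"grip": 0.015, "x": -0.003, "y": -0.002, "z": -0.02, "spin": 0},
    {"grip": 0.015, "x": -0.002, "y": -0.001, "z": -0.015, "spin": 0},
    {"grip": 0.015, "x": -0.001, "y": 0, "z": -0.01, "spin": 0},
    {"grip": 0.015, "x": 0, "y": 0, "z": 0, "spin": 0},
  ],
)

```text
t: 33.8
tcp_pos: [473.7, -350.4, 41.0]
orientation: [2.047, 2.348, 0.037]
contact_force: [-0.1, 0.6, -1.2]
finger_gap: 0.259
```

Emit:
play_rows(
  deltas=[
    {"grip": 0.015, "x": -0.001, "y": 0, "z": -0.01, "spin": 0},
    {"grip": 0.015, "x": 0, "y": 0, "z": -0.006, "spin": 0},
    {"grip": 0.015, "x": 0, "y": 0, "z": 0, "spin": 0},
  ],
)

```text
t: 34.1
tcp_pos: [473.6, -350.9, 25.5]
orientation: [2.045, 2.347, 0.037]
contact_force: [-0.8, 0.3, -0.5]
finger_gap: 0.257
```

Emit:
play_rows(
  deltas=[
    {"grip": 0.015, "x": 0, "y": 0, "z": -0.003, "spin": 0},
    {"grip": 0.015, "x": 0, "y": 0, "z": -0.001, "spin": 0},
    {"grip": 0.034, "x": 0, "y": 0, "z": 0, "spin": 0},
    {"grip": 0.034, "x": 0, "y": 0, "z": 0, "spin": 0},
    {"grip": 0.034, "x": 0, "y": 0, "z": 0, "spin": 0},
  ],
)

```text
t: 34.6
tcp_pos: [474.3, -351.8, 22.2]
orientation: [2.043, 2.345, 0.036]
contact_force: [-0.4, 0.0, -0.8]
finger_gap: 0.386
```

Emit:
play_rows(
  deltas=[
    {"grip": 0.034, "x": 0, "y": 0, "z": 0.015, "spin": 0},
    {"grip": 0.034, "x": 0, "y": 0, "z": 0.04, "spin": 0},
    {"grip": 0.038, "x": 0, "y": 0, "z": 0.045, "spin": 0},
    {"grip": 0.038, "x": 0, "y": 0.03, "z": 0.045, "spin": 3},
    {"grip": 0.038, "x": 0, "y": 0.04, "z": 0.02, "spin": 6},
  ],
)

```text
t: 35.1
tcp_pos: [472.2, -285.2, 189.5]
orientation: [1.858, 2.5, 0.038]
contact_force: [0.1, 0.1, 0.5]
finger_gap: 0.431
```

Run:
```python
from st import *
b=snap('wrist','w21.png');st()
```

```text
35.15 [ 473.038 -279.658  191.581] z [ 0.037  0.006 -0.999] yaw 17.337099337941847 gap 37.83269200727126 [3.774 2.727 1.401]
```

View pics/w21.png

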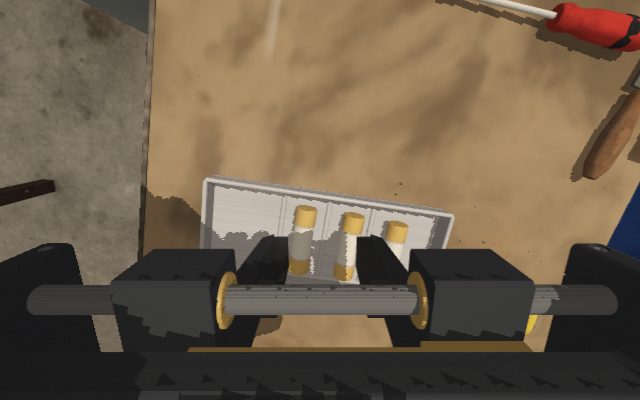

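Emit:
play_rows(
  deltas=[
    {"grip": 0.038, "x": 0.003, "y": 0.04, "z": 0.01, "spin": 5.8},
    {"grip": 0.038, "x": 0.004, "y": 0.043, "z": 0.01, "spin": 5.8},
    {"grip": 0.038, "x": 0.004, "y": 0.043, "z": 0, "spin": 5.8},
    {"grip": 0.038, "x": 0.004, "y": 0.043, "z": 0, "spin": 5.8},
    {"grip": 0.038, "x": 0.004, "y": 0.043, "z": 0, "spin": 5.8},
  ],
)

```text
t: 35.65
tcp_pos: [493.3, -64.6, 221.8]
orientation: [1.137, 2.891, 0.051]
contact_force: [1.0, -0.2, 0.3]
finger_gap: 0.433
```

Emit:
play_rows(
  deltas=[
    {"grip": 0.038, "x": 0.004, "y": 0.043, "z": 0, "spin": 5.8},
    {"grip": 0.038, "x": 0.004, "y": 0.043, "z": 0, "spin": 5.8},
    {"grip": 0.038, "x": 0.004, "y": 0.043, "z": 0, "spin": 5.8},
    {"grip": 0.038, "x": 0.004, "y": 0.043, "z": 0, "spin": 5.8},
    {"grip": 0.038, "x": 0.004, "y": 0.043, "z": 0, "spin": 5.8},
  ],
)

```text
t: 36.15
tcp_pos: [513.1, 159.3, 228.3]
orientation: [0.346, 3.088, 0.065]
contact_force: [0.8, -0.8, 0.5]
finger_gap: 0.432
```

Emit:
play_rows(
  deltas=[
    {"grip": 0.038, "x": 0.003, "y": 0.043, "z": 0, "spin": 5.8},
    {"grip": 0.038, "x": 0.003, "y": 0.038, "z": 0, "spin": 5.8},
    {"grip": 0.038, "x": 0.002, "y": 0.02, "z": -0.02, "spin": 3},
    {"grip": 0.038, "x": 0, "y": 0, "z": -0.02, "spin": 0},
    {"grip": 0.038, "x": 0, "y": 0, "z": 0, "spin": 0},
  ],
)

```text
t: 36.65
tcp_pos: [520.8, 271.4, 193.9]
orientation: [-0.082, 3.104, 0.077]
contact_force: [-0.9, 0.4, -0.9]
finger_gap: 0.429
```

Run:
```python
from st import *
b=snap('wrist','w22.png');st()
```

```text
36.7 [521.635 271.503 195.485] z [ 0.036  0.051 -0.998] yaw 93.04617551781813 gap 38.1689264444469 [1.139 0.406 0.398]
```

View pics/w22.png

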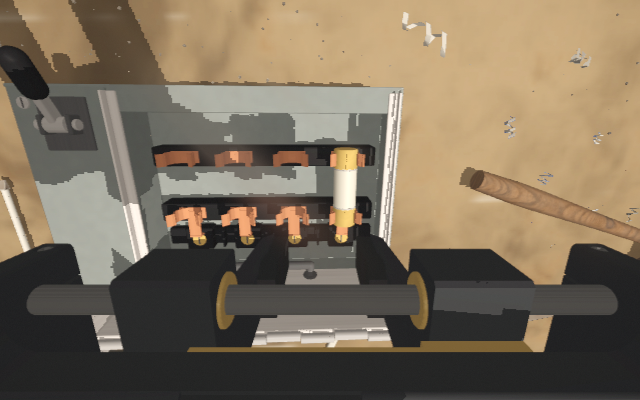

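Emit:
play_rows(
  deltas=[
    {"grip": 0.038, "x": -0.001, "y": 0.015, "z": -0.025, "spin": 0},
    {"grip": 0.038, "x": -0.001, "y": 0.012, "z": -0.035, "spin": 0},
    {"grip": 0.038, "x": -0.002, "y": 0.002, "z": -0.025, "spin": 0},
    {"grip": 0.038, "x": -0.001, "y": 0, "z": 0, "spin": 0},
    {"grip": 0.038, "x": 0, "y": 0, "z": 0, "spin": 0},
  ],
)

```text
t: 37.2
tcp_pos: [522.1, 299.9, 118.7]
orientation: [-0.072, 3.089, 0.082]
contact_force: [1.1, -0.1, 0.6]
finger_gap: 0.432
```

Run:
```python
from st import *
b=snap('wrist','w23.png');st()
```

```text
37.25 [522.134 299.812 118.833] z [ 0.05   0.054 -0.997] yaw 92.7412664428867 gap 38.315470294290634 [ 0.103 -0.942  0.904]
```

View pics/w23.png

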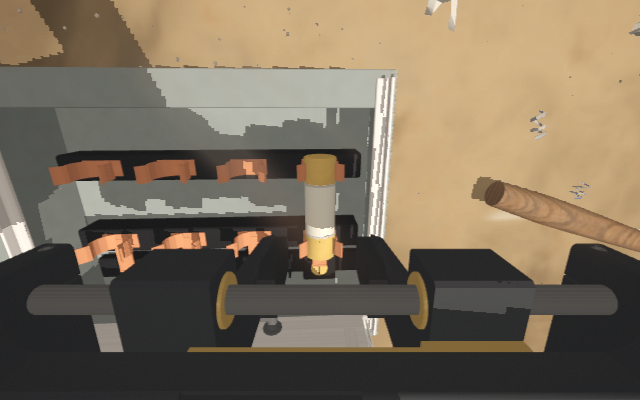

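Emit:
play_rows(
  deltas=[
    {"grip": 0.038, "x": -0.003, "y": 0.002, "z": -0.02, "spin": 0},
    {"grip": 0.038, "x": -0.002, "y": 0, "z": -0.02, "spin": 0},
    {"grip": 0.038, "x": -0.002, "y": 0, "z": -0.012, "spin": 0},
    {"grip": 0.038, "x": -0.001, "y": 0, "z": 0, "spin": 0},
    {"grip": 0.038, "x": 0, "y": 0, "z": 0, "spin": 0},
  ],
)

```text
t: 37.75
tcp_pos: [521.2, 301.8, 76.4]
orientation: [-0.067, 3.073, 0.089]
contact_force: [1.0, 0.8, -0.1]
finger_gap: 0.43
```

Emit:
play_rows(
  deltas=[
    {"grip": 0.038, "x": -0.003, "y": 0, "z": -0.012, "spin": 0},
    {"grip": 0.038, "x": -0.002, "y": 0, "z": -0.01, "spin": 0},
    {"grip": 0.038, "x": -0.001, "y": 0, "z": -0.006, "spin": 0},
    {"grip": 0.038, "x": 0, "y": 0, "z": 0, "spin": 0},
  ],
)

```text
t: 38.15
tcp_pos: [516.3, 302.2, 48.8]
orientation: [-0.066, 3.069, 0.09]
contact_force: [0.2, 0.0, -0.6]
finger_gap: 0.432
```

Emit:
play_rows(
  deltas=[
    {"grip": 0.038, "x": 0.001, "y": 0, "z": -0.002, "spin": 0},
    {"grip": 0.015, "x": 0, "y": 0, "z": 0, "spin": 0},
    {"grip": 0.015, "x": 0, "y": 0, "z": 0, "spin": 0},
    {"grip": 0.015, "x": 0, "y": 0, "z": 0, "spin": 0},
    {"grip": 0.015, "x": 0, "y": 0, "z": 0, "spin": 0},
  ],
)

```text
t: 38.65
tcp_pos: [517.3, 302.0, 46.4]
orientation: [-0.067, 3.07, 0.089]
contact_force: [-0.4, 0.1, -1.1]
finger_gap: 0.262
```

Emit:
play_rows(
  deltas=[
    {"grip": 0.015, "x": 0, "y": 0, "z": 0.005, "spin": 0},
    {"grip": 0.015, "x": 0, "y": 0, "z": 0.006, "spin": 0},
    {"grip": 0.015, "x": 0, "y": 0, "z": 0.008, "spin": 0},
    {"grip": 0.015, "x": 0, "y": 0, "z": 0.025, "spin": 0},
    {"grip": 0.015, "x": 0, "y": 0, "z": 0.04, "spin": 0},
  ],
)

```text
t: 39.15
tcp_pos: [511.6, 300.4, 127.0]
orientation: [-0.066, 3.084, 0.084]
contact_force: [0.2, 0.6, -2.0]
finger_gap: 0.262
```

Emit:
play_rows(
  deltas=[
    {"grip": 0.015, "x": 0, "y": 0, "z": 0.035, "spin": 0},
    {"grip": 0.015, "x": 0, "y": 0, "z": 0.015, "spin": 0},
    {"grip": 0.015, "x": 0, "y": 0, "z": 0, "spin": 0},
  ],
)

```text
t: 39.45
tcp_pos: [515.9, 302.1, 190.1]
orientation: [-0.067, 3.068, 0.091]
contact_force: [0.5, -0.1, -0.5]
finger_gap: 0.259
```

Run:
```python
from st import *
from tray import tray
t=snap('top','t24.png');st();print(tray(t));b=snap('wrist','w24.png')
cv2.imwrite('pics/c24.png',np.hstack([t[150:350,340:560],cv2.resize(b,(320,200))])[:,:,::-1])
```

```text
39.5 [515.71  302.062 189.128] z [ 0.069  0.061 -0.996] yaw 92.61107916650563 gap 22.766537435981462 [ 0.529  0.331 -0.748]
(array([ 499.902, -346.399]), np.float64(0.12085571720891015), [np.float64(127.62676837955247), np.float64(278.56523266255834)])
```

View pics/c24.png

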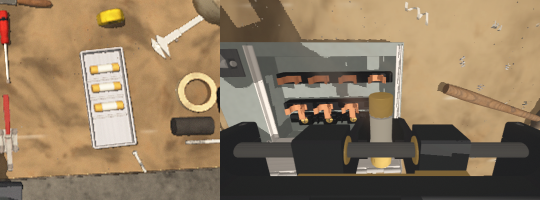

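Emit:
play_rows(
  deltas=[
    {"grip": 0.015, "x": -0.004, "y": -0.03, "z": 0.01, "spin": -4},
    {"grip": 0.015, "x": -0.005, "y": -0.043, "z": 0, "spin": -6},
    {"grip": 0.015, "x": -0.005, "y": -0.043, "z": 0, "spin": -6},
    {"grip": 0.015, "x": -0.005, "y": -0.043, "z": 0, "spin": -6},
    {"grip": 0.015, "x": -0.005, "y": -0.043, "z": 0, "spin": -6},
  ],
)

```text
t: 40.05
tcp_pos: [485.1, 97.6, 190.3]
orientation: [0.692, 2.992, 0.06]
contact_force: [0.9, -0.6, -0.4]
finger_gap: 0.262
```

Emit:
play_rows(
  deltas=[
    {"grip": 0.015, "x": -0.005, "y": -0.043, "z": 0, "spin": -6},
    {"grip": 0.015, "x": -0.005, "y": -0.043, "z": 0, "spin": -6},
    {"grip": 0.015, "x": -0.005, "y": -0.043, "z": 0, "spin": -6},
    {"grip": 0.015, "x": -0.005, "y": -0.043, "z": 0, "spin": -6},
    {"grip": 0.015, "x": -0.005, "y": -0.043, "z": 0, "spin": -6},
  ],
)

```text
t: 40.55
tcp_pos: [452.8, -123.8, 183.2]
orientation: [1.474, 2.7, 0.031]
contact_force: [0.7, -0.3, -0.5]
finger_gap: 0.256
```

Emit:
play_rows(
  deltas=[
    {"grip": 0.015, "x": -0.004, "y": -0.043, "z": 0, "spin": -6},
    {"grip": 0.015, "x": -0.004, "y": -0.043, "z": 0, "spin": -6},
    {"grip": 0.015, "x": -0.002, "y": -0.035, "z": 0, "spin": -6},
    {"grip": 0.015, "x": 0, "y": 0, "z": -0.005, "spin": 0},
    {"grip": 0.015, "x": 0, "y": 0, "z": 0, "spin": 0},
  ],
)

```text
t: 41.05
tcp_pos: [436.6, -252.2, 171.0]
orientation: [1.912, 2.421, 0.015]
contact_force: [-1.4, 0.0, -1.5]
finger_gap: 0.254
```

Run:
```python
from st import *
b=snap('wrist','w25.png');st()
```

```text
41.1 [ 436.952 -252.166  171.392] z [ 0.051 -0.029 -0.998] yaw 13.500082071988325 gap 22.710720943135115 [-0.532 -0.401 -0.653]
```

View pics/w25.png

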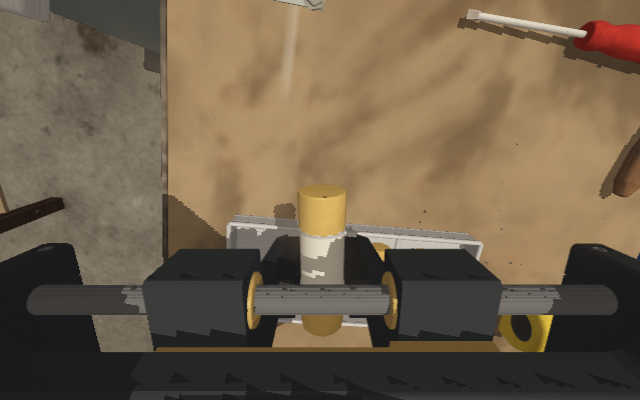

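Emit:
play_rows(
  deltas=[
    {"grip": 0.015, "x": -0.006, "y": -0.035, "z": 0, "spin": -3},
    {"grip": 0.015, "x": -0.006, "y": -0.035, "z": -0.01, "spin": -3},
    {"grip": 0.015, "x": -0.005, "y": -0.025, "z": -0.025, "spin": 0},
    {"grip": 0.015, "x": 0, "y": 0, "z": -0.025, "spin": 0},
    {"grip": 0.015, "x": 0, "y": 0, "z": 0, "spin": 0},
  ],
)

```text
t: 41.6
tcp_pos: [421.1, -342.7, 108.6]
orientation: [2.024, 2.329, 0.013]
contact_force: [-0.2, 0.9, -0.5]
finger_gap: 0.263
```

Run:
```python
from st import *
b=snap('wrist','w26.png');st()
```

```text
41.65 [ 421.981 -343.509  110.419] z [ 0.049 -0.033 -0.998] yaw 8.11222240896477 gap 22.859767837959375 [ 0.196  0.307 -1.522]
```

View pics/w26.png

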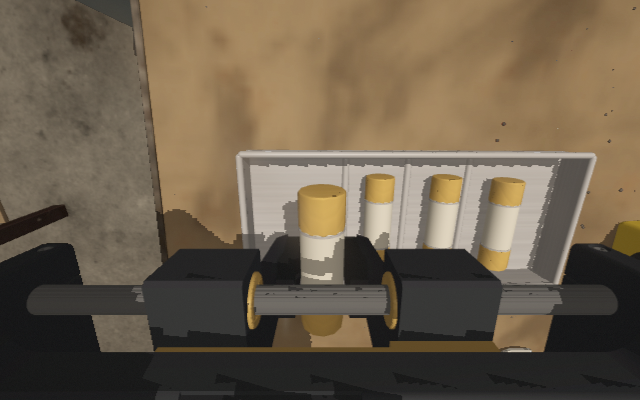

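```bash
python3 -c "
from tw import *
tw((239,154),(593,155),[((379,177),20),((446,178),20),((508,180),20),((346,165),7)])"
```

```text
L 273.05692894389836 yaw 7.591270383372697 tray [ 501. -347.] slots [(80, array([ 580.3, -336.5])), (27, array([ 527.8, -343.5])), (-27, array([ 474.2, -350.6])), (-80, array([ 421.7, -357.6]))]
(379, 177) tray xy -28.893401147880752 38.76598468389136
(446, 178) tray xy 26.13130204865738 37.894899778037185
(508, 180) tray xy 78.42856735961641 36.16549489274255
(346, 165) tray xy -54.13511364080914 46.05565671618882
```

Emit:
play_rows(
  deltas=[
    {"grip": 0.015, "x": -0.004, "y": -0.01, "z": -0.02, "spin": -0.6},
    {"grip": 0.015, "x": -0.002, "y": -0.004, "z": -0.025, "spin": 0},
    {"grip": 0.015, "x": -0.001, "y": 0, "z": -0.02, "spin": 0},
    {"grip": 0.015, "x": 0, "y": 0, "z": 0, "spin": 0},
    {"grip": 0.015, "x": 0, "y": 0, "z": 0, "spin": 0},
  ],
)

```text
t: 42.15
tcp_pos: [420.5, -355.6, 51.4]
orientation: [2.015, 2.322, 0.01]
contact_force: [-0.1, -0.8, -1.2]
finger_gap: 0.26
```

Emit:
play_rows(
  deltas=[
    {"grip": 0.015, "x": -0.003, "y": -0.002, "z": -0.01, "spin": 0},
    {"grip": 0.015, "x": -0.001, "y": 0, "z": -0.01, "spin": 0},
    {"grip": 0.015, "x": 0, "y": 0, "z": -0.004, "spin": 0},
    {"grip": 0.015, "x": 0, "y": 0, "z": 0, "spin": 0},
  ],
)

```text
t: 42.55
tcp_pos: [418.6, -358.7, 29.9]
orientation: [2.008, 2.319, 0.008]
contact_force: [0.3, 0.2, -0.7]
finger_gap: 0.259
```

Emit:
play_rows(
  deltas=[
    {"grip": 0.015, "x": 0, "y": 0, "z": -0.006, "spin": 0},
    {"grip": 0.015, "x": 0, "y": 0, "z": -0.002, "spin": 0},
    {"grip": 0.015, "x": 0, "y": 0, "z": 0, "spin": 0},
  ],
)

```text
t: 42.85
tcp_pos: [418.7, -358.9, 21.4]
orientation: [2.008, 2.319, 0.008]
contact_force: [0.2, -0.1, -1.4]
finger_gap: 0.256
```

Emit:
play_rows(
  deltas=[
    {"grip": 0.015, "x": 0, "y": 0, "z": -0.001, "spin": 0},
    {"grip": 0.034, "x": 0, "y": 0, "z": 0, "spin": 0},
    {"grip": 0.034, "x": 0, "y": 0, "z": 0, "spin": 0},
    {"grip": 0.034, "x": 0, "y": 0, "z": 0, "spin": 0},
    {"grip": 0.034, "x": 0, "y": 0, "z": 0, "spin": 0},
  ],
)

```text
t: 43.35
tcp_pos: [419.3, -359.7, 21.1]
orientation: [2.007, 2.318, 0.007]
contact_force: [0.6, 0.0, -0.5]
finger_gap: 0.391
```

Emit:
play_rows(
  deltas=[
    {"grip": 0.034, "x": 0, "y": 0, "z": 0.015, "spin": 0},
    {"grip": 0.034, "x": 0, "y": 0, "z": 0.04, "spin": 0},
    {"grip": 0.034, "x": 0, "y": 0, "z": 0.045, "spin": 0},
    {"grip": 0.0, "x": 0.01, "y": 0.03, "z": 0.045, "spin": 3},
    {"grip": 0.0, "x": 0.015, "y": 0.04, "z": 0.02, "spin": 6},
  ],
)

```text
t: 43.85
tcp_pos: [440.6, -292.8, 187.6]
orientation: [1.825, 2.469, 0.015]
contact_force: [0.9, -0.5, 0.6]
finger_gap: 0.226
```

Run:
```python
from st import *
b=snap('wrist','w27.png');st();t=snap('top','t27.png');cv2.imwrite('pics/c27.png',cv2.resize(t[150:350,340:560],(660,600))[:,:,::-1])
```

```text
43.9 [ 443.261 -287.683  189.988] z [ 0.066 -0.032 -0.997] yaw 17.696826336390675 gap 16.137044362793173 [ 2.852  4.4   -0.022]
```

View pics/w27.png

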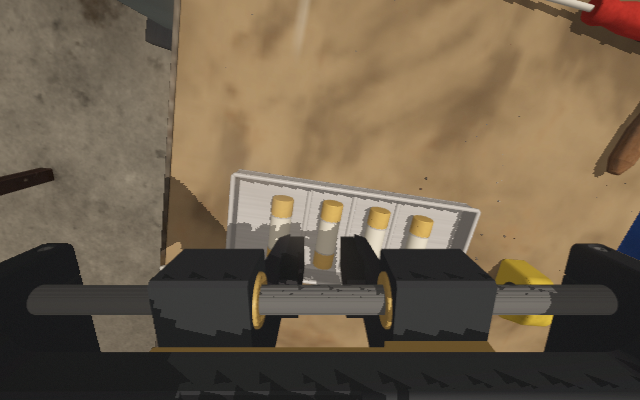

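Emit:
play_rows(
  deltas=[
    {"grip": 0, "x": 0.005, "y": 0.02, "z": 0.035, "spin": 4},
    {"grip": 0, "x": 0.015, "y": 0.035, "z": 0.025, "spin": 5.8},
    {"grip": 0, "x": 0.016, "y": 0.04, "z": 0.01, "spin": 5.8},
    {"grip": 0, "x": 0.016, "y": 0.04, "z": 0, "spin": 5.8},
    {"grip": 0, "x": 0.016, "y": 0.04, "z": 0, "spin": 5.8},
  ],
)

```text
t: 44.45
tcp_pos: [509.9, -113.3, 263.8]
orientation: [1.177, 2.835, 0.038]
contact_force: [0.1, -0.5, -0.1]
finger_gap: 0.001
```

Emit:
play_rows(
  deltas=[
    {"grip": 0, "x": 0.016, "y": 0.04, "z": 0, "spin": 5.8},
    {"grip": 0, "x": 0.016, "y": 0.04, "z": 0, "spin": 5.8},
    {"grip": 0, "x": 0.016, "y": 0.04, "z": 0, "spin": 5.8},
    {"grip": 0, "x": 0.016, "y": 0.04, "z": 0, "spin": 5.8},
    {"grip": 0, "x": 0.016, "y": 0.04, "z": 0, "spin": 5.8},
  ],
)

```text
t: 44.95
tcp_pos: [591.3, 92.8, 265.7]
orientation: [0.407, 3.048, 0.064]
contact_force: [1.0, -1.3, 0.2]
finger_gap: 0.002
```

Emit:
play_rows(
  deltas=[
    {"grip": 0, "x": 0.016, "y": 0.04, "z": 0, "spin": 5.8},
    {"grip": 0, "x": 0.016, "y": 0.04, "z": 0, "spin": 5.8},
    {"grip": 0, "x": 0.01, "y": 0.03, "z": 0, "spin": 5.8},
    {"grip": 0, "x": 0, "y": 0, "z": 0, "spin": 0},
  ],
)

```text
t: 45.35
tcp_pos: [634.8, 210.2, 265.2]
orientation: [-0.084, 3.082, 0.079]
contact_force: [-0.5, -0.8, -0.2]
finger_gap: 0.007
```

Now a look, then go behind the panels.

Emit:
play_rows(
  deltas=[
    {"grip": 0, "x": 0.02, "y": 0.01, "z": 0, "spin": 0},
    {"grip": 0, "x": 0, "y": 0, "z": 0, "spin": 0},
  ],
)

```text
t: 45.55
tcp_pos: [654.5, 219.4, 264.4]
orientation: [-0.08, 3.084, 0.076]
contact_force: [-0.8, -0.3, -0.4]
finger_gap: 0.005
```

Run:
```python
from st import *
b=snap('wrist','w28.png');st();c=snap('side','s28.png');cv2.imwrite('pics/c28.png',cv2.resize(c[150:340,230:460],(690,570))[:,:,::-1])
```

```text
45.6 [653.589 218.756 264.254] z [ 0.053  0.05  -0.997] yaw 93.02512047643424 gap 0.19532325380797289 [ 0.181 -0.131 -0.187]
```

View pics/c28.png

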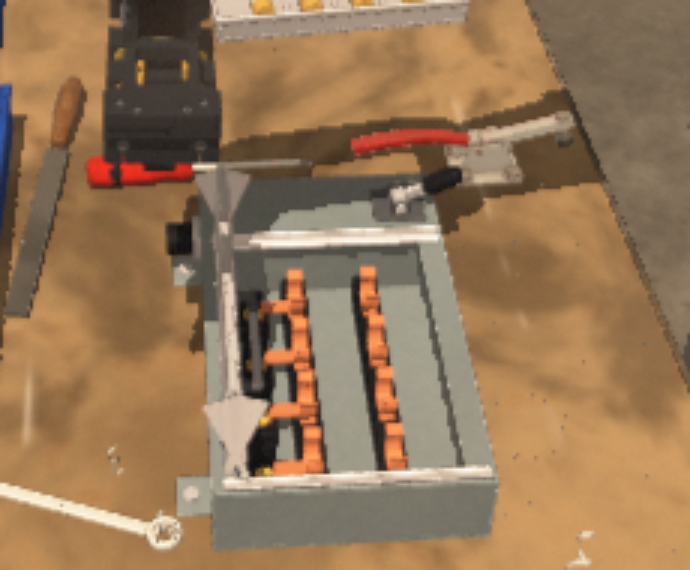

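View pics/w28.png

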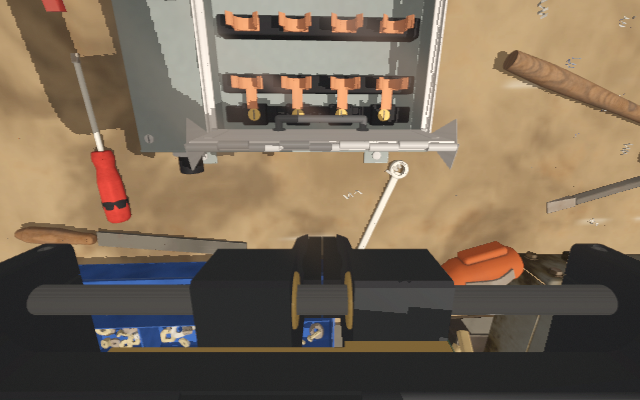

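Emit:
play_rows(
  deltas=[
    {"grip": 0, "x": 0, "y": 0, "z": -0.03, "spin": 0},
    {"grip": 0, "x": 0, "y": 0, "z": -0.04, "spin": 0},
    {"grip": 0, "x": 0, "y": 0, "z": -0.03, "spin": 0},
    {"grip": 0, "x": 0, "y": 0, "z": -0.01, "spin": 0},
    {"grip": 0, "x": 0, "y": 0, "z": 0, "spin": 0},
  ],
)

```text
t: 46.15
tcp_pos: [651.5, 211.9, 155.2]
orientation: [-0.065, 3.082, 0.073]
contact_force: [0.3, 0.4, -1.3]
finger_gap: 0.006
```

Emit:
play_rows(
  deltas=[
    {"grip": 0, "x": -0.008, "y": 0.005, "z": -0.01, "spin": 0},
    {"grip": 0, "x": -0.008, "y": 0.002, "z": -0.005, "spin": 0},
    {"grip": 0, "x": -0.008, "y": 0, "z": 0, "spin": 0},
    {"grip": 0, "x": -0.008, "y": 0, "z": 0, "spin": 0},
  ],
)

```text
t: 46.55
tcp_pos: [619.9, 218.7, 144.3]
orientation: [-0.063, 3.075, 0.074]
contact_force: [3.5, 0.2, -1.6]
finger_gap: 0.002
```

Emit:
play_rows(
  deltas=[
    {"grip": 0, "x": -0.008, "y": 0, "z": 0, "spin": 0},
    {"grip": 0, "x": -0.008, "y": 0, "z": 0, "spin": 0},
    {"grip": 0, "x": -0.008, "y": 0, "z": 0, "spin": 0},
  ],
)

```text
t: 46.85
tcp_pos: [595.6, 219.1, 146.9]
orientation: [-0.063, 3.068, 0.074]
contact_force: [2.0, 0.8, -0.0]
finger_gap: 0.006
```

Emit:
play_rows(
  deltas=[
    {"grip": 0, "x": -0.01, "y": 0, "z": -0.006, "spin": 0},
    {"grip": 0, "x": -0.01, "y": 0, "z": -0.006, "spin": 0},
    {"grip": 0, "x": -0.01, "y": 0, "z": -0.004, "spin": 0},
    {"grip": 0, "x": -0.006, "y": 0, "z": -0.004, "spin": 0},
  ],
)

```text
t: 47.25
tcp_pos: [558.0, 219.2, 128.6]
orientation: [-0.063, 3.064, 0.075]
contact_force: [0.7, 0.1, -0.4]
finger_gap: 0.005
```

Run:
```python
from st import *
st();c=snap('side','s29.png');cv2.imwrite('pics/c29.png',cv2.resize(c[150:340,230:460],(690,570))[:,:,::-1])
```

```text
47.25 [558.004 219.181 128.631] z [ 0.075  0.05  -0.996] yaw 92.47398057677242 gap 0.482997703991629 [ 0.672  0.077 -0.437]
```

View pics/c29.png

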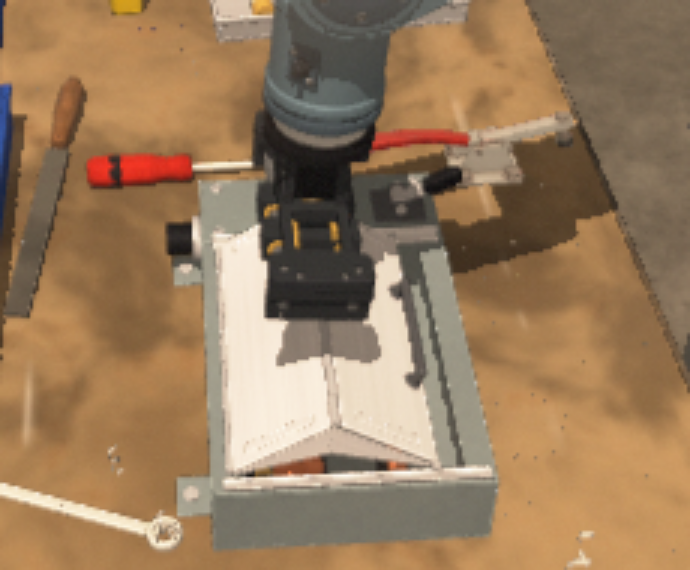

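Emit:
play_rows(
  deltas=[
    {"grip": 0, "x": 0, "y": 0, "z": 0.015, "spin": 0},
    {"grip": 0, "x": -0.01, "y": 0, "z": 0.01, "spin": 0},
    {"grip": 0, "x": -0.012, "y": 0, "z": 0, "spin": 0},
    {"grip": 0, "x": 0, "y": 0, "z": 0, "spin": 0},
  ],
)

```text
t: 47.7
tcp_pos: [532.5, 219.4, 154.3]
orientation: [-0.064, 3.069, 0.075]
contact_force: [0.3, 0.7, -0.8]
finger_gap: 0.009
```

Emit:
play_rows(
  deltas=[
    {"grip": 0, "x": 0, "y": 0, "z": -0.012, "spin": 0},
    {"grip": 0, "x": 0, "y": 0, "z": -0.008, "spin": 0},
    {"grip": 0, "x": 0, "y": 0, "z": -0.006, "spin": 0},
    {"grip": 0, "x": -0.001, "y": 0, "z": -0.005, "spin": 0},
  ],
)

```text
t: 48.1
tcp_pos: [531.8, 219.4, 121.1]
orientation: [-0.064, 3.069, 0.075]
contact_force: [-1.7, 0.4, 1.5]
finger_gap: 0.003
```

Emit:
play_rows(
  deltas=[
    {"grip": 0, "x": -0.001, "y": 0, "z": -0.005, "spin": 0},
    {"grip": 0, "x": -0.001, "y": 0, "z": -0.004, "spin": 0},
    {"grip": 0, "x": 0, "y": 0, "z": -0.004, "spin": 0},
  ],
)

```text
t: 48.4
tcp_pos: [529.4, 219.3, 108.2]
orientation: [-0.064, 3.072, 0.074]
contact_force: [-23.5, -5.9, 54.1]
finger_gap: 0.002
```

Emit:
play_rows(
  deltas=[
    {"grip": 0, "x": 0, "y": 0, "z": 0.015, "spin": 0},
    {"grip": 0, "x": 0, "y": 0, "z": 0.04, "spin": 0},
    {"grip": 0, "x": -0.02, "y": 0, "z": 0.045, "spin": 0},
    {"grip": 0, "x": -0.04, "y": 0.03, "z": 0.03, "spin": 0},
    {"grip": 0, "x": -0.04, "y": 0.04, "z": 0.01, "spin": 0},
  ],
)

```text
t: 48.9
tcp_pos: [439.7, 279.0, 246.1]
orientation: [-0.051, 3.07, 0.074]
contact_force: [-0.3, 0.3, -0.2]
finger_gap: 0.004
```

Emit:
play_rows(
  deltas=[
    {"grip": 0, "x": -0.04, "y": 0.045, "z": 0, "spin": 0},
    {"grip": 0, "x": -0.03, "y": 0.045, "z": 0, "spin": 0},
    {"grip": 0, "x": -0.03, "y": 0.045, "z": 0, "spin": 0},
    {"grip": 0, "x": 0, "y": 0.02, "z": 0, "spin": 0},
    {"grip": 0, "x": 0, "y": 0, "z": 0, "spin": 0},
  ],
)

```text
t: 49.4
tcp_pos: [345.7, 426.7, 249.9]
orientation: [-0.056, 3.06, 0.085]
contact_force: [-0.3, -0.1, -0.4]
finger_gap: 0.003
```

Run:
```python
from st import *
from tray import tray
st();c=snap('side','s30.png');t=snap('top','t30.png');print(tray(t))
cv2.imwrite('pics/c30.png',np.hstack([cv2.resize(c[190:340,260:420],(400,375),interpolation=cv2.INTER_CUBIC)[:, :],cv2.resize(cv2.imread('pics/side0.png')[190:340,260:420,::-1],(400,375),interpolation=cv2.INTER_CUBIC)])[:,:,::-1])
```

```text
49.4 [345.728 426.727 249.913] z [ 0.079  0.057 -0.995] yaw 92.23144616215706 gap 0.2595205486791474 [-0.266 -0.08  -0.367]
(array([ 499.638, -344.968]), np.float64(0.1324051489309087), [np.float64(127.72785706467906), np.float64(279.4621164103174)])
```

View pics/c30.png

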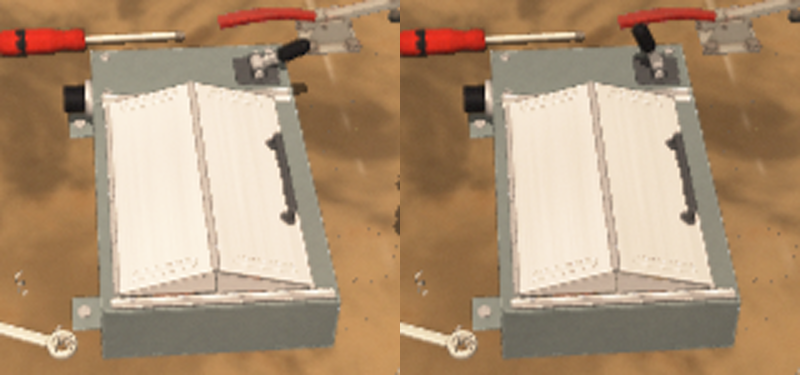

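View pics/t30.png

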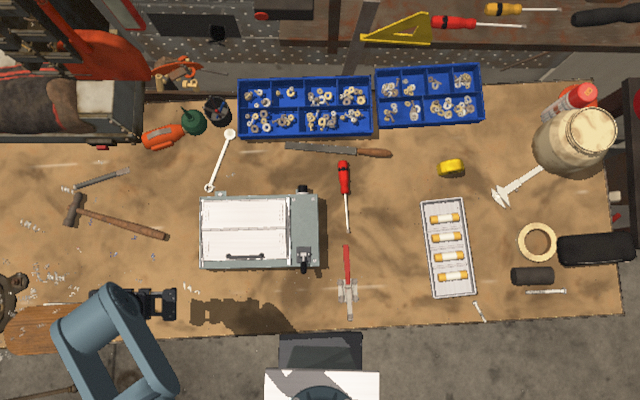

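```bash
python3 - <<'E'
from h import *
def cen(f,roi,thr):
    x0,x1,y0,y1=roi;g=cv2.cvtColor(cv2.imread(f),cv2.COLOR_BGR2GRAY)[y0:y1,x0:x1].astype(float)
    w=np.clip(thr-g,0,None);ys,xs=np.mgrid[y0:y1,x0:x1];return (w*xs).sum()/w.sum(),(w*ys).sum()/w.sum()
for f in('top0','t3','t30'):print(f,cen(f'pics/{f}.png',(224,268,250,259),150))
for f in('side0','s3','s30'):print(f,cen(f'pics/{f}.png',(364,382,240,282),110))
for a,b,r in(('t3','t30',(200,290,195,262)),('s3','s30',(300,385,222,312))):
    x0,x1,y0,y1=r;A=cv2.imread(f'pics/{a}.png',0)[y0:y1,x0:x1];B=cv2.imread(f'pics/{b}.png',0)[y0:y1,x0:x1];d=cv2.absdiff(A,B);print(d.mean(),d.max(),np.argwhere(d>40).shape)
E
python3 - <<'E'
import cv2,sys
sys.path.insert(0,'.')
t=cv2.imread('pics/t30.png')
cv2.imwrite('pics/c31.png',cv2.resize(t[190:310,400:500],(500,600),interpolation=cv2.INTER_CUBIC))
E
```

```text
top0 (np.float64(245.30551870522686), np.float64(256.3633589811621))
t3 (np.float64(245.37290522461626), np.float64(256.3623433319251))
t30 (np.float64(245.31786476868328), np.float64(256.36398576512454))
side0 (np.float64(373.6603404967904), np.float64(259.8478928272397))
s3 (np.float64(373.53525856279384), np.float64(259.8868368032236))
s30 (np.float64(373.51735476799416), np.float64(259.8578735842163))
1.021558872305141 6 (0, 2)
2.411503267973856 35 (0, 2)
```

View pics/c31.png

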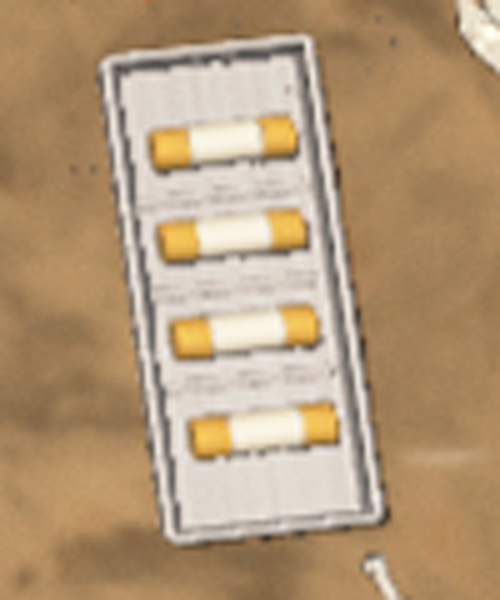

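Run:
```python
from station import finish_job,status
print(status.read_state()['contact_force']);print(finish_job())
```

```text
[ 0.37176778 -0.30544223 -1.13144157]
the job is handed in; nothing more can be done
None
```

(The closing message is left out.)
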